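# Grade levelling feet by drag on the slip-test board

## Task

Find out by feel how well the three look-alike levelling feet on the grey slip-test board grip: first drag each one at least 4 cm along the board, away from its light start spot, and feel how hard it drags, testing all three before putting any away. Then slide the slipperiest foot fully home against the back of the red pocket and the grippiest fully home in the green pocket, and leave the third standing on the board clear of both pockets. Keep the feet upright and sliding on the board (do not lift them), do not press hard on them or ram them into a pocket, do not disturb the castor, screwdriver and jar, and let go at the end.

Things in the scene. Friction and masses are not known exactly. Their poses are not given: they have to be found in the camera images.
- board: grey slip-test board fixed flat on the bench, 320 (its x) x 400 (its y) x 6 mm; origin at the centre of its underside, on the bench. Its +x points away from the robot, from the feet towards the pockets; it may be turned by up to 0.2 rad. The feet start on light round spots in a row along its y, about 85 mm on the robot's side of its middle and 110 mm apart (each 10 mm either way)
- pocket_red: red U-shaped pocket on the board, open towards its -x with a flared mouth: walls 12 mm high, 70 mm apart inside. Origin on the board's top (6 mm above the bench), where the middle of a foot's sole lies when it is fully home; back wall face 32 mm beyond it (+x); side walls start 15 mm and flared tips 35 mm before it. Turned as the board is
- pocket_green: green pocket, same shape, origin and axes as the red one. The two stand 112 mm beyond the board's middle, 100 mm to its left and right, either way round
- foot_1 (a point): levelling foot, upright: 64 mm base disc 14 mm high (black sole, steel top), 18 mm stem, black knob: a round rim 36 mm across from 25 to 33 mm above the sole, narrowing to 28 mm across up to 56 mm; a loose brass washer (32 mm across, 3 mm thick) lies on the base round the stem. The point is on the axis, 28 mm above the sole (read off the washer: up to 1.5 mm off)
- foot_2 (a point): second foot, same looks, size, 0.75 kg weight and point as foot_1; only the soles' grip differs, which cannot be seen. Pushed slowly and level at the rim, under their own weight alone, the three slide at about 0.6, 2.6 and 5.1 N (all together up to 12 percent more or less; 1 N or so more to start them), any foot being any of these
- foot_3 (a point): third foot, same looks, size, weight and point as foot_1. Pushed slowly with level force at the knob's rim, a foot slides without tipping; clamped or pressed on, the load on its sole and so its drag changes
- castor: small castor standing upside down, wheel up, 60 x 50 x 75 mm, loose on the bench beside the board, not to be disturbed; origin at the centre of its underside
- screwdriver: screwdriver lying loose on the bench beside the board, not to be disturbed; origin under its middle
- jar: small closed jar 56 mm across, 70 mm tall, loose on the bench beyond the board, not to be disturbed; origin at the centre of its underside

How it is judged:
By the outcome, as a careful person would: the job done as asked, in the order asked, and still so for the second after the job is handed in, with the robot touching nothing.
It also fails if it takes over 72 s, if anything falls off the work surface, if the arm or the gripper's body presses on something with over 40 N, if the wrist force passes 120 N, or if a joint passes its speed limit or range.

## Robot

A 6-joint arm with a two-finger parallel gripper is mounted at the origin on the work surface. World frame = base frame: x ahead of the robot, y to its left, z up, the work surface at z = 0. Lengths are in mm, angles in rad, forces in N, time in s.
With the tool pointing down it reaches from about 275 to 975 mm from the base axis. Payload 8.4 kg.
Tool frame: the origin (TCP) lies at the very end of the fingers, on their centre line; the grasp point (between the pads) lies 19 mm behind it (r.grasp_offset is the distance from the TCP to the grasp point, in mm); z points along the fingers, y is the direction in which the jaws open and shut (so a half turn about z gives the same grasp; the last joint's range is limited). The gripper opens to 92 mm and grips with 3 to 60 N. Pads are 20 mm wide; open, the fingers measure 128 mm over their backs; the gripper's body (75 mm by 189 mm) begins 69 mm behind the grasp point.
Start: joints at [-1.252, 0.353, 1.633, -0, 1.155, -0.002], TCP at [197.077, -593.117, 214.583] pointing down, gripper open.
Joint ranges: [-2.63, 2.63], [-0.92, 2.1], [0.06, 2.66], [-1.3, 4.44], [0, 2.69], [-3.02, 3.02]. Speed limits (rad/s): [2.22, 2.22, 2.79, 3.14, 3.14, 3.14].

## Interface

Orientations are given as a unit quaternion [x, y, z, w].
In Python, from workcell import sensors, optics, order, r gives the robot as it stands.
- The arm moves only by the tool servo_tool, never from a script. Its argument "motion" is a list of rows, each an object with "delta_rot": the turn, a rotation vector about the tool's x, y, z in degrees, a list of three; "xyz": the shift along the tool's x, y, z in mm, a list of three; "fingers": the closure, from 0 (fully open) to 1 (shut). A call has 1 to 12 rows; each row shifts and turns the pose as measured when the row begins, along the tool's axes as they then stand; what a row does not reach is not made up. A row lasts 1/10 s, in which the tool goes at most 50 mm and 8.59 degrees, less where a joint would pass 70% of its speed; a pose out of reach is approached as far as the arm can. A call is refused whole if a number of a shift passes 50 or a number of a turn 8.59, either way. A call with a gripper value outside its range is refused whole. The fingers move at their own pace and stop on an object; "grip_force" is the grip in N (left out, the last holds). Time passes only in rows, so rows that do not move let the fingers close. It gives the time, the measured TCP pose, the force and the opening at its end, in the units of the state.
- sensors.observe(): the state, without advancing time (a new reading comes with each control period).
- optics.snapshot(name): name is "scene" or "top" or "wrist"; returns the picture (400x640x3 uint8, blue, green, red); there is no depth.
- optics.calibration(name): a dict with "K" (3x3 intrinsics, pixels), "distortion" ([k1, k2, p1, p2, k3] as OpenCV has them; the pictures are not rectified), "R" (3x3) and "t" (3): a world point X has camera coordinates R X + t. Camera axes: x right, y down, z forward; pixel columns grow to the right and rows downward; lengths in mm; the calibration is good to about 2 mm. A picture is of the moment at which its call begins: read the wrist's pose just before it. calibration takes no time and is no camera call; for the wrist camera it gives the pose at the moment of the call.
- order.hand_in(): hands the job in, once; it reports no verdict.
The state is a dict: "time_s": time; "q": joint angles; "joint_velocities": joint speeds; "effort": joint torques, N m; "eef_pos": TCP position; "orientation": TCP orientation; "ft_force": force on the tool from outside, world axes, zero at the start; "moment": the same for the moment, N m; "grip_width": finger opening in mm.
Only numpy, scipy, OpenCV 4.12 (cv2) and the standard library are available. Lean on these libraries where they do the work, as an engineer would, in place of code of your own. Each camera call takes 0.05 s, during which the arm holds its last target.

## Working session

There is one attempt and no reset: what is moved stays moved. The work goes in short steps, Python scripts to look and compute and a tool call to move; the robot and the scene stay as the last step left them, time stands still between calls to the robot, and variables do not carry over. Pictures are saved under pics/ and viewed, and the job is handed in when it is done.

Besides the shell and the picture viewer there is one more tool, called after "Emit:" by a JSON object that holds its "name" and its "arguments", one argument or row to a line. servo_tool: Moves the arm, as the interface text tells. Its arguments: {"type":"object","properties":{"motion":{"type":"array","items":{"type":"object","properties":{"delta_rot":{"type":"array","items":{"type":"number"}},"xyz":{"type":"array","items":{"type":"number"}},"fingers":{"type":"number"}}}},"grip_force":{"type":"number"}},"required":["motion"]}

```bash
mkdir -p pics; ls; python3 - <<'E'
from workcell import sensors, optics, order, r
import cv2
s=sensors.observe(); print(s)
for n in ("scene","top"):
    cv2.imwrite(f"pics/{n}0.png",optics.snapshot(n)); c=optics.calibration(n); print(n,c)
E
```

```text
pics
{'time_s': 0.0, 'q': array([-1.25239612e+00,  3.53634672e-01,  1.63409001e+00, -1.80154195e-05,
        1.15519834e+00, -2.41382007e-03]), 'joint_velocities': array([ 0.00021429,  0.00090801, -0.00080173, -0.00085428,  0.00121382,
       -0.00088648]), 'effort': array([-1.99566195e-03, -5.93854094e+01, -3.34218621e+01,  6.96158269e-02,
        2.34874198e-02, -1.30758604e-04]), 'eef_pos': array([ 196.92581314, -592.66946572,  213.89098858]), 'orientation': array([ 9.87161557e-01,  1.59723569e-01, -1.12793958e-04, -6.55604153e-04]), 'ft_force': array([ 0.34844566,  0.09818187, -0.19076063]), 'moment': array([ 0.03617853, -0.00029561,  0.01935741]), 'grip_width': 91.8652263299414}
scene {'K': array([[489.0854106 ,   0.        , 320.94231993],
       [  0.        , 489.0854106 , 203.5919129 ],
       [  0.        ,   0.        ,   1.        ]]), 'distortion': array([-0.08152806,  0.        ,  0.        ,  0.        ,  0.        ]), 'R': array([[ 5.55146040e-01,  8.31752669e-01, -6.09770204e-04],
       [ 5.92690830e-01, -3.96100442e-01, -7.01300235e-01],
       [-5.83549873e-01,  3.88962643e-01, -7.12865771e-01]]), 't': array([-342.09486845, -312.88520338, 1424.6658991 ])}
top {'K': array([[395.37091428,   0.        , 317.46426936],
       [  0.        , 395.37091428, 199.25959402],
       [  0.        ,   0.        ,   1.        ]]), 'distortion': array([-0.07820381,  0.        ,  0.        ,  0.        ,  0.        ]), 'R': array([[ 0.01726135, -0.9998192 ,  0.00797583],
       [-0.99288369, -0.01808059, -0.11770755],
       [ 0.11783048, -0.00588728, -0.99301627]]), 't': array([  11.47105351,  620.96529019, 1010.73415115])}
```

View pics/top0.png

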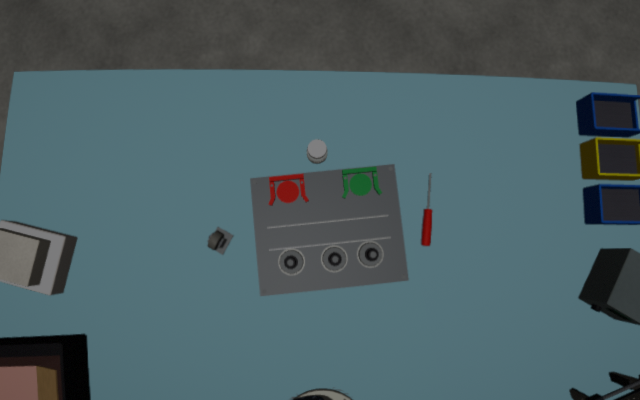

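View pics/scene0.png

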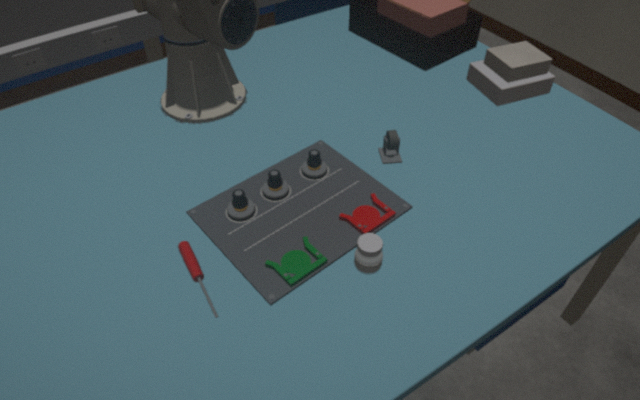

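The top view shows the board with corners near (251,178), (393,165), (408,280) and (262,295), red pocket (288,190), green pocket (361,183), and feet near (291,261), (335,259), (371,254). The castor is left of the board, the screwdriver right, and the jar just beyond the back edge at (317,150). I'll enlarge it to measure.

```bash
cat > h.py <<'E'
import numpy as np, cv2
from workcell import sensors, optics, order, r
def ray(c,uv):
    K=np.array(c["K"]);d=np.array(c["distortion"])
    p=cv2.undistortPoints(np.array([[uv]],float),K,d)[0,0]
    R=np.array(c["R"]);t=np.array(c["t"])
    return -R.T@t, R.T@np.array([p[0],p[1],1.])
def onz(c,uv,z):
    o,d=ray(c,uv); return o+d*(z-o[2])/d[2]
def proj(c,X):
    R=np.array(c["R"]);return cv2.projectPoints(np.array(X,float).reshape(-1,3),cv2.Rodrigues(R)[0],np.array(c["t"]),np.array(c["K"]),np.array(c["distortion"]))[0][:,0]
E
python3 - <<'E'
from h import *
t=cv2.imread("pics/top0.png");s=cv2.imread("pics/scene0.png")
c=optics.calibration("top")
hsv=cv2.cvtColor(t,cv2.COLOR_BGR2HSV)
# board: low saturation or red/green inside region
roi=np.zeros(t.shape[:2],np.uint8); roi[155:305,240:418]=255
teal=cv2.inRange(hsv,(80,60,60),(110,255,255))
m=cv2.bitwise_and(cv2.bitwise_not(teal),roi)
m=cv2.morphologyEx(m,cv2.MORPH_OPEN,np.ones((5,5)))
cs=cv2.findContours(m,0,2)[0]; k=max(cs,key=cv2.contourArea); rect=cv2.minAreaRect(k)
hull=cv2.convexHull(k); ap=cv2.approxPolyDP(hull,6,True)[:,0]
print(ap.tolist())
P=np.array([onz(c,p,6)[:2] for p in ap]); print(P.round(1).tolist(),P.mean(0))
cv2.imwrite("pics/topz.png",cv2.resize(t[150:310,235:435],None,fx=4,fy=3.7,interpolation=2)[:600,:800])
cv2.imwrite("pics/scz.png",cv2.resize(s[130:310,175:425],None,fx=3.2,fy=3.2,interpolation=2))
for n,lo,hi in (("red",(0,120,60),(8,255,255)),("green",(50,120,40),(75,255,255))):
    mm=cv2.inRange(hsv,lo,hi); mm[:,415:]=0; 
    kk=max(cv2.findContours(mm,0,2)[0],key=cv2.contourArea); b=cv2.minAreaRect(kk);print(n,b)
E
```

```text
[[394, 165], [407, 280], [260, 295], [250, 178]]
[[723.7, -188.0], [410.3, -222.0], [364.7, 170.9], [679.7, 208.7]] [544.59435107  -7.59700339]
red ((287.4071960449219, 188.7508087158203), (27.75537109375, 39.28452682495117), 85.10090637207031)
green ((360.49639892578125, 181.34326171875), (27.591821670532227, 38.32197570800781), 83.48019409179688)
```

View pics/topz.png

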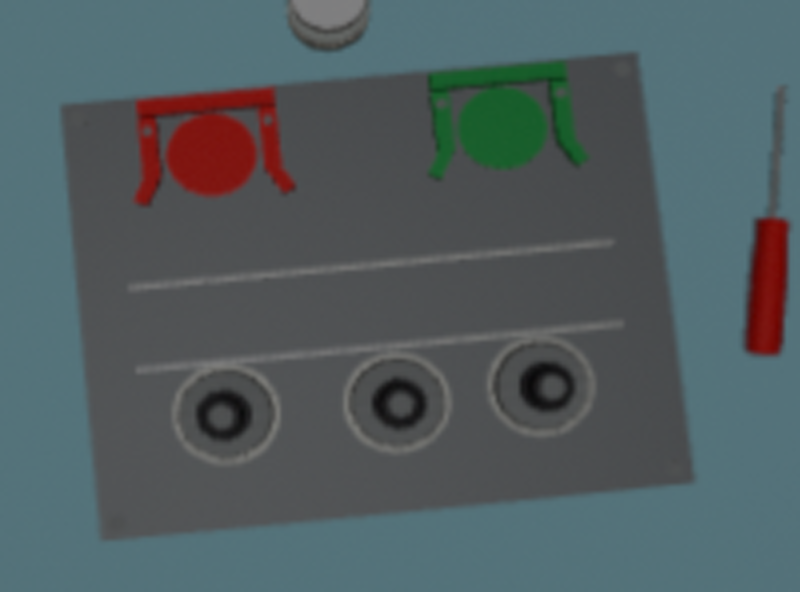

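View pics/scz.png

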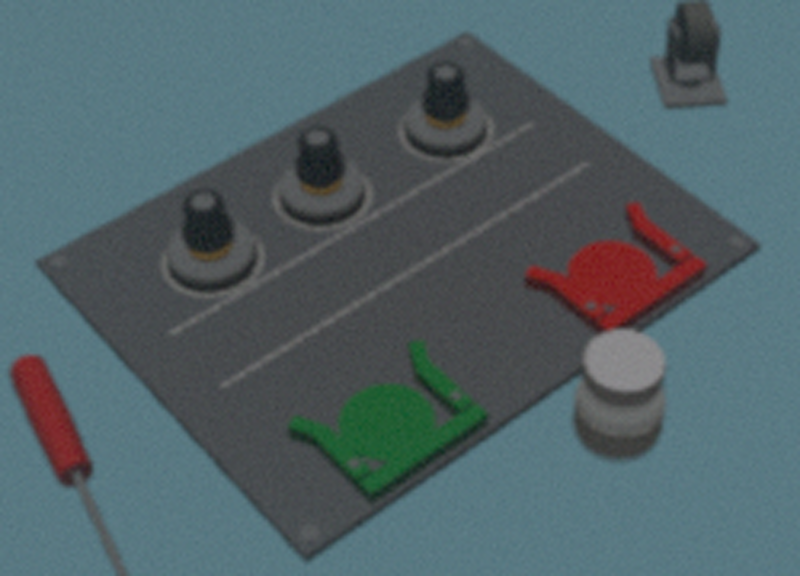

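```bash
python3 - <<'E'
from h import *
ct,cs=optics.calibration("top"),optics.calibration("scene")
T=[(223,415),(399,403),(549,387)];S=[(446,74),(318,140),(205,202)]
yaw=.113;C=np.array([544.6,-7.6]);Rb=np.array([[np.cos(yaw),-np.sin(yaw)],[np.sin(yaw),np.cos(yaw)]])
for a,b in zip(T,S):
    ut=(235+a[0]/4-.4,150+a[1]/3.7-.4); us=(175+b[0]/3.2-.3,130+b[1]/3.2-.3)
    X=onz(ct,ut,61);Y=onz(cs,us,61)
    o1,d1=ray(ct,ut);o2,d2=ray(cs,us)
    A=np.c_[d1,-d2];l=np.linalg.lstsq(A,o2-o1,rcond=None)[0]
    print(X.round(1),Y.round(1),(o1+d1*l[0]).round(1),(o2+d2*l[1]).round(1),"board:",(Rb.T@((X+Y)[:2]/2-C)).round(1))
# white circles centre (top zoom): 
for a in [(226,415),(397,403),(542,387)]:
    X=onz(ct,(235+a[0]/4-.4,150+a[1]/3.7-.4),6); print("spot",X.round(1),(Rb.T@(X[:2]-C)).round(1))
for a in [(212,154),(503,127)]:
    X=onz(ct,(235+a[0]/4-.4,150+a[1]/3.7-.4),6); print("pocket disc",X.round(1),(Rb.T@(X[:2]-C)).round(1))
for b in [(610,270),(388,424)]:
    X=onz(cs,(175+b[0]/3.2-.3,130+b[1]/3.2-.3),6); print("pocket disc sc",X.round(1),(Rb.T@(X[:2]-C)).round(1))
for b in [(470,33),(759,246),(307,560),(38,263)]:
    X=onz(cs,(175+b[0]/3.2-.3,130+b[1]/3.2-.3),6); print("corner sc",X.round(1),(Rb.T@(X[:2]-C)).round(1))
print("P",[(C+Rb@np.array(p)).round(1) for p in [(112,100),(112,-100)]], r.grasp_offset)
print("jar",onz(ct,(317,145),70),"castor",onz(ct,(219,240),40))
E
```

```text
[456.4  88.8  61. ] [456.9  87.   61. ] [456.4  88.9  59.8] [455.7  87.8  59.8] board: [-76.6 104.8]
[466.6 -23.   61. ] [467.6 -27.3  61. ] [466.5 -23.2  58.1] [464.9 -26.   58.3] board: [-79.   -8.7]
[ 479.  -118.8   61. ] [ 479.3 -122.    61. ] [ 478.9 -119.1   59. ] [ 477.7 -121.4   59.4] board: [ -77.8 -104.7]
spot [454.3  90.1   6. ] [-78.8 107.2]
spot [464.9 -24.5   6. ] [-81.1  -7.8]
spot [ 477.9 -122.     6. ] [ -79.2 -106.2]
pocket disc [644.9 104.3   6. ] [112.3  99.9]
pocket disc [668.8 -94.7   6. ] [ 113.6 -100.5]
pocket disc sc [642.  101.3   6. ] [109.   97.2]
pocket disc sc [670.7 -97.3   6. ] [ 115.1 -103.3]
corner sc [367.9 167.7   6. ] [-155.8  194.1]
corner sc [682. 203.   6.] [160.3 193.8]
corner sc [ 730.2 -190.4    6. ] [ 163.8 -202.5]
corner sc [ 414.3 -227.6    6. ] [-154.3 -203.9]
P [array([644.6, 104.4]), array([667.2, -94.3])] 18.700000000000003
jar [759.28965856  26.35239771  70.        ] castor [508.16850673 278.42142258  40.        ]
```

```bash
cat >> h.py <<'E'
from scipy.spatial.transform import Rotation as Ro
def plan(xyz,yaw,n,nmax=12):
    s=sensors.observe();p=np.array(s["eef_pos"]);R=Ro.from_quat(s["orientation"])
    y=np.array([np.cos(yaw),np.sin(yaw),0]);z=np.array([0,0,-1.]);x=np.cross(y,z)
    Rt=Ro.from_matrix(np.c_[x,y,z]); xyz=np.array(xyz,float)
    rv=(R.inv()*Rt).as_rotvec(degrees=True)
    print("now",p.round(1),"t",round(s["time_s"],2),"F",np.round(s["ft_force"],2),"w",round(s["grip_width"],1),"| rotvec",rv.round(2),"dist",np.linalg.norm(xyz-p).round(1))
    q=R
    for i in range(n):
        print((q.inv().apply((xyz-p)/n)).round(1).tolist(),(rv/n).round(2).tolist()); q=q*Ro.from_rotvec(rv/n,degrees=True)
E
python3 -c "
from h import *
plan((478,-121,130),.113,12)"
```

```text
now [ 196.9 -592.7  213.9] t 0.1 F [-0.08  0.07  0.15] w 91.7 | rotvec [-6.000e-02 -5.000e-02 -7.809e+01] dist 555.5
[34.6, -29.9, 7.0] [-0.0, -0.0, -6.51]
[37.8, -25.8, 7.0] [-0.0, -0.0, -6.51]
[40.5, -21.3, 7.0] [-0.0, -0.0, -6.51]
[42.6, -16.6, 7.0] [-0.0, -0.0, -6.51]
[44.2, -11.7, 7.0] [-0.0, -0.0, -6.51]
[45.3, -6.6, 7.0] [-0.0, -0.0, -6.51]
[45.7, -1.4, 7.0] [-0.0, -0.0, -6.51]
[45.6, 3.8, 7.0] [-0.0, -0.0, -6.51]
[44.9, 8.9, 7.0] [-0.0, -0.0, -6.51]
[43.6, 13.9, 7.0] [-0.0, -0.0, -6.51]
[41.7, 18.8, 7.0] [-0.0, -0.0, -6.51]
[39.3, 23.4, 7.0] [-0.0, -0.0, -6.51]
```

Emit:
{"name": "servo_tool", "arguments": {
  "motion": [
    {"xyz":[35,-30,7],"delta_rot":[0,0,-6.5],"fingers":0},
    {"xyz":[38,-26,7],"delta_rot":[0,0,-6.5],"fingers":0},
    {"xyz":[40,-21,7],"delta_rot":[0,0,-6.5],"fingers":0},
    {"xyz":[43,-17,7],"delta_rot":[0,0,-6.5],"fingers":0},
    {"xyz":[44,-12,7],"delta_rot":[0,0,-6.5],"fingers":0},
    {"xyz":[45,-7,7],"delta_rot":[0,0,-6.5],"fingers":0},
    {"xyz":[46,-1,7],"delta_rot":[0,0,-6.5],"fingers":0},
    {"xyz":[46,4,7],"delta_rot":[0,0,-6.5],"fingers":0},
    {"xyz":[45,9,7],"delta_rot":[0,0,-6.5],"fingers":0},
    {"xyz":[44,14,7],"delta_rot":[0,0,-6.5],"fingers":0},
    {"xyz":[42,19,7],"delta_rot":[0,0,-6.5],"fingers":0},
    {"xyz":[39,23,7],"delta_rot":[0,0,-6.5],"fingers":0}
  ]
}}

```text
time_s: 1.3
eef_pos: [474.5, -101.0, 125.2]
orientation: [0.65, 0.76, -0.0, 0.0]
ft_force: [1.0, -1.0, 0.3]
grip_width: 91.5
```

```bash
python3 -c "
from h import *
plan((478,-121,130),.113,3)"
```

```text
now [ 474.5 -101.   125.2] t 1.3 F [ 0.98 -1.    0.3 ] w 91.5 | rotvec [-0.01  0.06  2.44] dist 20.9
[-6.8, 0.1, -1.6] [-0.0, 0.02, 0.81]
[-6.8, 0.2, -1.6] [-0.0, 0.02, 0.81]
[-6.8, 0.3, -1.6] [-0.0, 0.02, 0.81]
```

Emit:
{"name": "servo_tool", "arguments": {
  "motion": [
    {"xyz":[-14,0,-4],"delta_rot":[0,0,1.6],"fingers":0},
    {"xyz":[-7,0,-1],"delta_rot":[0,0,0.8],"fingers":0},
    {"xyz":[0,0,0],"delta_rot":[0,0,0],"fingers":0}
  ]
}}

```text
time_s: 1.6
eef_pos: [479.4, -116.0, 128.9]
orientation: [0.662, 0.75, -0.0, -0.001]
ft_force: [0.1, -0.1, 0.6]
grip_width: 92.0
```

```bash
python3 -c "
from h import *
plan((478,-121,130),.113,1)
c=optics.calibration('wrist')
im=optics.snapshot('wrist');cv2.imwrite('pics/w1.png',im)
C=np.array([544.6,-7.6]);
print(proj(c,[(478,-121,62),(478,-121,23),(466,-25,62)]).round(0))
np.save('w1R.npy',c['R']);np.save('w1t.npy',c['t'])"
```

```text
now [ 479.4 -116.   128.9] t 1.6 F [ 0.06 -0.1   0.62] w 92.0 | rotvec [-0.1  -0.04  0.68] dist 5.3
[-4.8, -2.0, -1.1] [-0.1, -0.04, 0.68]
[[318. 213.]
 [319. 200.]
 [318.  75.]]
```

View pics/w1.png

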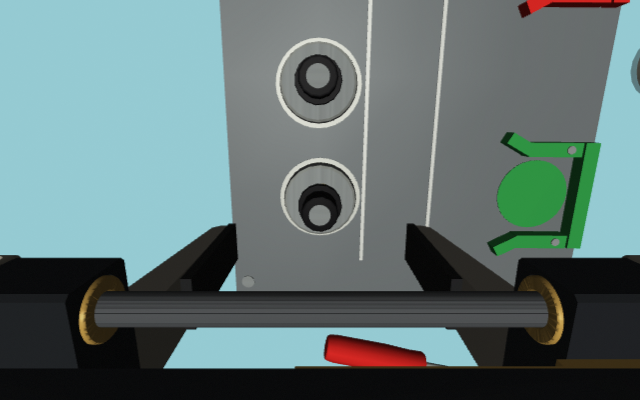

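The wrist view shows foot 3's knob top at (319,214) and foot 2's at (317,76), against predictions of (318,213) and (318,75), so the foot positions agree. The green pocket's disc is at (532,194).

```bash
python3 -c "
from h import *
c=optics.calibration('wrist');c['R']=np.load('w1R.npy');c['t']=np.load('w1t.npy')
for uv in [(532,194)]: print(onz(c,uv,6).round(1))
print(onz(c,(319,214),62).round(1),onz(c,(317,76),62).round(1))
print('edges',onz(c,(571,247),6),onz(c,(587,144),6), onz(c,(235,290),6),onz(c,(222,5),6))
plan((475,-121,27),.113,4)
"
```

```text
[668.8 -95.1   6. ]
[ 478.6 -121.7   62. ] [465.2 -25.9  62. ]
edges [ 719.00662475 -140.15221161    6.        ] [704.14422041 -45.51584991   6.        ] [ 408.83839287 -224.51792661    6.        ] [382.10302338  24.09655936   6.        ]
now [ 479.1 -116.2  128.9] t 1.65 F [-0.95  0.53 -0.34] w 91.8 | rotvec [-0.11 -0.04  0.66] dist 102.1
[-1.1, -1.1, 25.5] [-0.03, -0.01, 0.16]
[-1.1, -1.1, 25.5] [-0.03, -0.01, 0.16]
[-1.1, -1.1, 25.5] [-0.03, -0.01, 0.16]
[-1.1, -1.1, 25.5] [-0.03, -0.01, 0.16]
```

Emit:
{"name": "servo_tool", "arguments": {
  "motion": [
    {"xyz":[-5,-2,30],"delta_rot":[0,0,0.6],"fingers":0},
    {"xyz":[0,0,30],"delta_rot":[0,0,0],"fingers":0.2},
    {"xyz":[0,0,20],"delta_rot":[0,0,0],"fingers":0.3},
    {"xyz":[0,0,8],"delta_rot":[0,0,0],"fingers":0.3},
    {"xyz":[0,0,0],"delta_rot":[0,0,0],"fingers":0.3}
  ]
}}

```text
time_s: 2.15
eef_pos: [476.0, -127.7, 39.8]
orientation: [0.671, 0.742, 0.0, 0.001]
ft_force: [-0.3, -0.8, 0.7]
grip_width: 64.6
```

```bash
python3 -c "
from h import *
plan((478,-121.5,28),.11,1)"
```

```text
now [ 476.  -127.7   39.8] t 2.15 F [-0.25 -0.82  0.75] w 64.6 | rotvec [ 0.06  0.02 -0.55] dist 13.5
[6.0, 2.6, 11.8] [0.06, 0.02, -0.55]
```

Emit:
{"name": "servo_tool", "arguments": {
  "motion": [
    {"xyz":[6,0,8],"delta_rot":[0,0,-0.5],"fingers":0.3},
    {"xyz":[0,0,2],"delta_rot":[0,0,0],"fingers":0.3},
    {"xyz":[0,0,0],"delta_rot":[0,0,0],"fingers":0.3}
  ]
}}

```text
time_s: 2.45
eef_pos: [476.1, -122.5, 31.0]
orientation: [0.668, 0.744, 0.001, 0.002]
ft_force: [0.4, -0.8, -0.1]
grip_width: 64.4
```

```bash
python3 -c "
from h import *
plan((478,-121.5,28),.11,1)"
```

```text
now [ 476.1 -122.5   31. ] t 2.45 F [ 0.44 -0.8  -0.07] w 64.4 | rotvec [ 0.19  0.07 -0.14] dist 3.7
[0.8, 2.0, 3.0] [0.19, 0.07, -0.14]
```

Emit:
{"name": "servo_tool", "arguments": {
  "motion": [
    {"xyz":[1,5,3],"delta_rot":[0,0,0],"fingers":0.3},
    {"xyz":[0,5,0],"delta_rot":[0,0,0],"fingers":0.3}
  ]
}}

```text
time_s: 2.65
eef_pos: [486.8, -120.3, 28.8]
orientation: [0.668, 0.744, 0.001, 0.002]
ft_force: [0.4, 0.2, -0.4]
grip_width: 64.3
```

Emit:
{"name": "servo_tool", "arguments": {
  "motion": [
    {"xyz":[0,5,0],"delta_rot":[0,0,0],"fingers":0.3},
    {"xyz":[0,5,0],"delta_rot":[0,0,0],"fingers":0.3}
  ]
}}

```text
time_s: 2.85
eef_pos: [496.6, -118.8, 28.9]
orientation: [0.668, 0.744, 0.0, 0.001]
ft_force: [-6.7, -0.9, 3.0]
grip_width: 64.6
```

Emit:
{"name": "servo_tool", "arguments": {
  "motion": [
    {"xyz":[0,5,0],"delta_rot":[0,0,0],"fingers":0.3},
    {"xyz":[0,5,0],"delta_rot":[0,0,0],"fingers":0.3}
  ]
}}

```text
time_s: 3.05
eef_pos: [501.6, -117.2, 28.2]
orientation: [0.667, 0.745, -0.003, -0.004]
ft_force: [-11.4, -2.2, 8.6]
grip_width: 64.8
```

Emit:
{"name": "servo_tool", "arguments": {
  "motion": [
    {"xyz":[0,5,0],"delta_rot":[0,0,0],"fingers":0.3},
    {"xyz":[0,5,0],"delta_rot":[0,0,0],"fingers":0.3}
  ]
}}

```text
time_s: 3.25
eef_pos: [505.1, -115.7, 27.4]
orientation: [0.666, 0.745, -0.008, -0.009]
ft_force: [-11.2, -2.5, 8.9]
grip_width: 64.3
```

```bash
python3 -c "
from h import *
s=sensors.observe();print(s['eef_pos'],s['orientation'],s['ft_force'],s['moment'])
s=optics.snapshot('scene');cv2.imwrite('pics/s2.png',cv2.resize(s[130:310,175:425],None,fx=3.2,fy=3.2,interpolation=2))
im=optics.snapshot('wrist');cv2.imwrite('pics/w2.png',im)
s=sensors.observe();print(s['eef_pos'],s['ft_force'])"
```

```text
[ 505.06026651 -115.66876326   27.37591191] [ 0.66642101  0.74547773 -0.00773364 -0.0092833 ] [-11.18008022  -2.49036969   8.88012788] [-0.57935781  2.30391303  0.06789494]
[ 505.7771199  -115.55086312   27.3423552 ] [-8.84956539 -1.8355276   7.85545943]
```

View pics/s2.png

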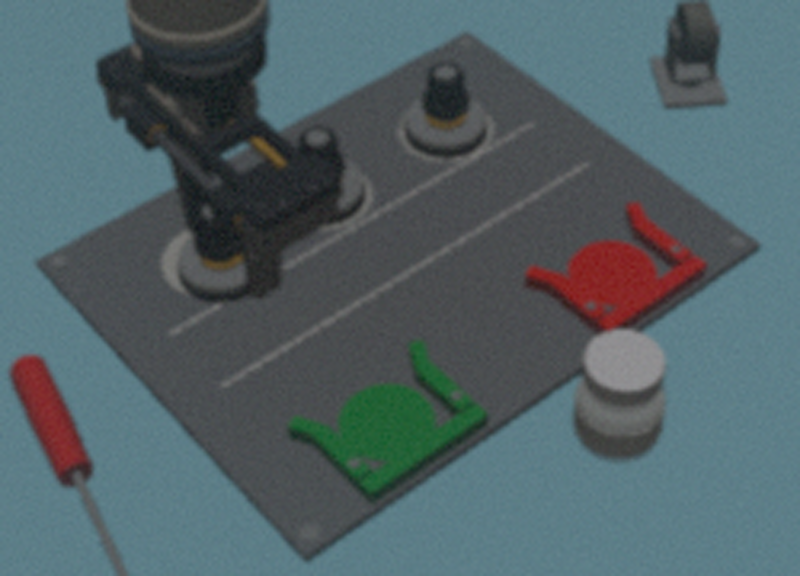

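View pics/w2.png

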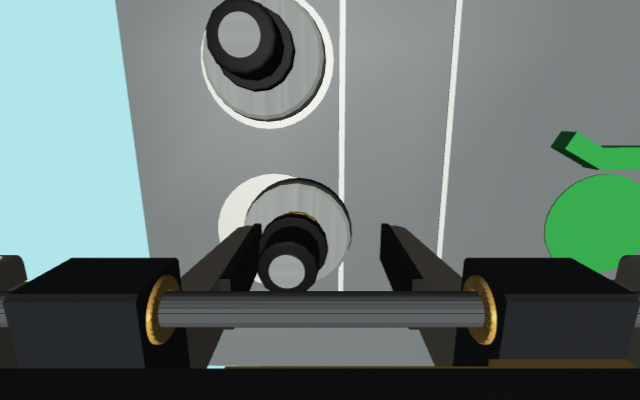

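Foot 3 is upright and has slid about 12 mm off its spot (wrist view, knob at (287,271)). The arm tilted slightly and pad friction added about 9 N of down-load, which inflates the drag. I'll back off, remove the tilt, and push again more gently.

Emit:
{"name": "servo_tool", "arguments": {
  "motion": [
    {"xyz":[0,-5,-1],"delta_rot":[0,0,0],"fingers":0.3},
    {"xyz":[0,-2,0],"delta_rot":[0,0,0],"fingers":0.3}
  ]
}}

```text
time_s: 3.55
eef_pos: [499.1, -116.2, 28.6]
orientation: [0.666, 0.746, -0.007, -0.009]
ft_force: [-0.5, 1.0, -0.1]
grip_width: 64.3
```

```bash
python3 -c "
from h import *
plan((502,-118,29),.11,1)"
```

```text
now [ 499.1 -116.2   28.6] t 3.55 F [-0.51  0.97 -0.07] w 64.3 | rotvec [-1.31 -0.2   0.11] dist 3.4
[-2.1, 2.7, -0.5] [-1.31, -0.2, 0.11]
```

Emit:
{"name": "servo_tool", "arguments": {
  "motion": [
    {"xyz":[-2.5,0,0],"delta_rot":[-1.3,-0.2,0],"fingers":0.3},
    {"xyz":[0,2,0],"delta_rot":[0,0,0],"fingers":0.3},
    {"xyz":[0,3,0],"delta_rot":[0,0,0],"fingers":0.3}
  ]
}}

```text
time_s: 3.85
eef_pos: [505.5, -118.5, 28.9]
orientation: [0.667, 0.745, 0.001, 0.002]
ft_force: [-0.1, 0.1, 0.8]
grip_width: 64.2
```

Emit:
{"name": "servo_tool", "arguments": {
  "motion": [
    {"xyz":[0,4,-0.3],"delta_rot":[-0.2,0,0],"fingers":0.3},
    {"xyz":[0,4,-0.3],"delta_rot":[-0.2,0,0],"fingers":0.3}
  ]
}}

```text
time_s: 4.05
eef_pos: [511.3, -117.3, 29.0]
orientation: [0.666, 0.746, 0.002, 0.002]
ft_force: [-7.2, -1.3, 2.1]
grip_width: 64.6
```

Emit:
{"name": "servo_tool", "arguments": {
  "motion": [
    {"xyz":[0,4,-0.3],"delta_rot":[-0.2,0,0],"fingers":0.3},
    {"xyz":[0,4,-0.3],"delta_rot":[-0.2,0,0],"fingers":0.3}
  ]
}}

```text
time_s: 4.25
eef_pos: [515.1, -116.0, 28.7]
orientation: [0.666, 0.746, 0.002, 0.0]
ft_force: [-10.1, -2.7, 8.6]
grip_width: 64.5
```

```bash
python3 -c "
from h import *
plan((502,-118,29),.11,1)"
```

```text
now [ 515.1 -116.    28.7] t 4.25 F [-10.13  -2.67   8.62] w 64.5 | rotvec [ 0.2  -0.14  0.19] dist 13.3
[-0.5, -13.2, -0.3] [0.2, -0.14, 0.19]
```

Emit:
{"name": "servo_tool", "arguments": {
  "motion": [
    {"xyz":[0,4,-1.2],"delta_rot":[-0.1,0,0],"fingers":0.3},
    {"xyz":[0,4,-1.2],"delta_rot":[-0.1,0,0],"fingers":0.3}
  ]
}}

```text
time_s: 4.45
eef_pos: [520.9, -114.6, 30.2]
orientation: [0.666, 0.746, 0.002, -0.001]
ft_force: [-2.4, -0.9, -2.4]
grip_width: 64.4
```

Emit:
{"name": "servo_tool", "arguments": {
  "motion": [
    {"xyz":[0,4,-1],"delta_rot":[-0.1,0,0],"fingers":0.3},
    {"xyz":[0,4,-1],"delta_rot":[-0.1,0,0],"fingers":0.3}
  ]
}}

```text
time_s: 4.65
eef_pos: [528.9, -113.4, 31.7]
orientation: [0.666, 0.746, 0.003, -0.0]
ft_force: [-2.5, -0.1, -2.6]
grip_width: 64.5
```

```bash
python3 -c "
from h import *
plan((502,-118,29),.11,1)"
```

```text
now [ 528.9 -113.4   31.7] t 4.65 F [-2.52 -0.08 -2.59] w 64.5 | rotvec [ 0.24 -0.26  0.21] dist 27.4
[-1.5, -27.3, 2.6] [0.24, -0.26, 0.21]
```

Emit:
{"name": "servo_tool", "arguments": {
  "motion": [
    {"xyz":[0,4,-0.5],"delta_rot":[0,0,0],"fingers":0.3},
    {"xyz":[0,4,-0.5],"delta_rot":[0,0,0],"fingers":0.3}
  ]
}}

```text
time_s: 4.85
eef_pos: [537.5, -112.3, 32.7]
orientation: [0.666, 0.746, 0.003, -0.0]
ft_force: [-4.0, -0.2, -1.8]
grip_width: 64.3
```

Emit:
{"name": "servo_tool", "arguments": {
  "motion": [
    {"xyz":[0,4,-0.5],"delta_rot":[0,0,0],"fingers":0.3},
    {"xyz":[0,4,-0.5],"delta_rot":[0,0,0],"fingers":0.3}
  ]
}}

```text
time_s: 5.05
eef_pos: [546.2, -111.3, 33.7]
orientation: [0.666, 0.746, 0.003, -0.0]
ft_force: [-3.0, -0.3, -1.9]
grip_width: 64.5
```

```bash
python3 -c "
from h import *
plan((502,-118,29),.11,1)"
```

```text
now [ 546.2 -111.3   33.7] t 5.05 F [-3.   -0.27 -1.88] w 64.5 | rotvec [ 0.22 -0.27  0.21] dist 44.9
[-1.7, -44.7, 4.5] [0.22, -0.27, 0.21]
```

Emit:
{"name": "servo_tool", "arguments": {
  "motion": [
    {"xyz":[0,-10,0],"delta_rot":[0,0,0],"fingers":0.3},
    {"xyz":[0,-4,-20],"delta_rot":[0,0,0],"fingers":0.3},
    {"xyz":[0,0,-40],"delta_rot":[0,0,0],"fingers":0.3},
    {"xyz":[0,0,-20],"delta_rot":[0,0,0],"fingers":0.3},
    {"xyz":[0,0,0],"delta_rot":[0,0,0],"fingers":0.3}
  ]
}}

```text
time_s: 5.55
eef_pos: [534.4, -113.9, 117.6]
orientation: [0.666, 0.746, 0.006, 0.003]
ft_force: [-0.2, 0.8, 0.5]
grip_width: 64.3
```

```bash
python3 -c "
from h import *
plan((464,-25.8,100),.11,4)"
```

```text
now [ 534.4 -113.9  117.6] t 5.55 F [-0.23  0.75  0.54] w 64.3 | rotvec [ 0.73 -0.14  0.22] dist 114.2
[23.9, -15.0, 4.3] [0.18, -0.04, 0.06]
[23.9, -15.1, 4.3] [0.18, -0.04, 0.06]
[23.9, -15.1, 4.3] [0.18, -0.04, 0.06]
[23.8, -15.1, 4.4] [0.18, -0.04, 0.06]
```

Emit:
{"name": "servo_tool", "arguments": {
  "motion": [
    {"xyz":[28,-18,4],"delta_rot":[0.2,0,0],"fingers":0.3},
    {"xyz":[28,-18,4],"delta_rot":[0.2,0,0],"fingers":0.3},
    {"xyz":[20,-13,4],"delta_rot":[0.2,0,0],"fingers":0.3},
    {"xyz":[10,-6,0],"delta_rot":[0.1,0,0],"fingers":0.3},
    {"xyz":[0,0,0],"delta_rot":[0,0,0],"fingers":0.3}
  ]
}}

```text
time_s: 6.05
eef_pos: [469.6, -33.5, 103.4]
orientation: [0.666, 0.746, 0.003, 0.002]
ft_force: [0.0, -0.6, 0.3]
grip_width: 64.4
```

```bash
python3 -c "
from h import *
plan((464,-25.8,29),.11,3)"
```

```text
now [469.6 -33.5 103.4] t 6.05 F [ 0.05 -0.6   0.32] w 64.4 | rotvec [ 0.44 -0.03  0.12] dist 75.1
[2.8, -1.7, 24.8] [0.15, -0.01, 0.04]
[2.8, -1.7, 24.8] [0.15, -0.01, 0.04]
[2.8, -1.6, 24.8] [0.15, -0.01, 0.04]
```

Emit:
{"name": "servo_tool", "arguments": {
  "motion": [
    {"xyz":[7,-4,0],"delta_rot":[0.4,0,0],"fingers":0.3},
    {"xyz":[2,-1,20],"delta_rot":[0,0,0],"fingers":0.3},
    {"xyz":[0,0,25],"delta_rot":[0,0,0],"fingers":0.3},
    {"xyz":[0,0,18],"delta_rot":[0,0,0],"fingers":0.3},
    {"xyz":[0,0,5],"delta_rot":[0,0,0],"fingers":0.3},
    {"xyz":[0,0,0],"delta_rot":[0,0,0],"fingers":0.3}
  ]
}}

```text
time_s: 6.65
eef_pos: [469.1, -26.6, 34.3]
orientation: [0.667, 0.745, 0.002, 0.003]
ft_force: [-0.1, -0.2, 0.1]
grip_width: 64.2
```

```bash
python3 -c "
from h import *
plan((464,-25.8,30),.11,1)"
```

```text
now [469.1 -26.6  34.3] t 6.65 F [-0.09 -0.17  0.1 ] w 64.2 | rotvec [0.37 0.06 0.02] dist 6.7
[1.4, -5.0, 4.2] [0.37, 0.06, 0.02]
```

Emit:
{"name": "servo_tool", "arguments": {
  "motion": [
    {"xyz":[1.4,0,5],"delta_rot":[0.3,0,0],"fingers":0.3},
    {"xyz":[0,3,1],"delta_rot":[0,0,0],"fingers":0.3},
    {"xyz":[0,4,-0.3],"delta_rot":[0,0,0],"fingers":0.3}
  ]
}}

```text
time_s: 6.95
eef_pos: [477.7, -24.8, 29.7]
orientation: [0.667, 0.745, 0.001, 0.002]
ft_force: [-0.2, 0.3, 0.3]
grip_width: 64.2
```

Emit:
{"name": "servo_tool", "arguments": {
  "motion": [
    {"xyz":[0,4,-0.5],"delta_rot":[-0.1,0,0],"fingers":0.3},
    {"xyz":[0,4,-0.5],"delta_rot":[-0.1,0,0],"fingers":0.3}
  ]
}}

```text
time_s: 7.15
eef_pos: [486.1, -23.8, 31.3]
orientation: [0.667, 0.745, 0.002, 0.003]
ft_force: [-1.4, 0.6, -1.5]
grip_width: 64.5
```

Emit:
{"name": "servo_tool", "arguments": {
  "motion": [
    {"xyz":[0,4,-0.5],"delta_rot":[-0.1,0,0],"fingers":0.3},
    {"xyz":[0,4,-0.5],"delta_rot":[-0.1,0,0],"fingers":0.3}
  ]
}}

```text
time_s: 7.35
eef_pos: [494.4, -22.8, 32.5]
orientation: [0.667, 0.745, 0.003, 0.004]
ft_force: [-1.5, -0.8, -1.6]
grip_width: 64.1
```

Emit:
{"name": "servo_tool", "arguments": {
  "motion": [
    {"xyz":[0,4,-0.5],"delta_rot":[-0.1,0,0],"fingers":0.3},
    {"xyz":[0,4,-0.5],"delta_rot":[-0.1,0,0],"fingers":0.3}
  ]
}}

```text
time_s: 7.55
eef_pos: [502.8, -21.8, 33.7]
orientation: [0.667, 0.745, 0.004, 0.005]
ft_force: [-1.4, -0.2, -0.3]
grip_width: 64.5
```

Emit:
{"name": "servo_tool", "arguments": {
  "motion": [
    {"xyz":[0,4,-0.3],"delta_rot":[0,0,0],"fingers":0.3},
    {"xyz":[0,4,-0.3],"delta_rot":[0,0,0],"fingers":0.3}
  ]
}}

```text
time_s: 7.75
eef_pos: [511.3, -20.9, 34.4]
orientation: [0.667, 0.745, 0.004, 0.005]
ft_force: [-1.7, -0.1, -0.7]
grip_width: 64.3
```

Emit:
{"name": "servo_tool", "arguments": {
  "motion": [
    {"xyz":[0,4,0.6],"delta_rot":[0,0,0],"fingers":0.3},
    {"xyz":[0,4,0.6],"delta_rot":[0,0,0],"fingers":0.3}
  ]
}}

```text
time_s: 7.95
eef_pos: [519.9, -19.9, 33.5]
orientation: [0.667, 0.745, 0.004, 0.005]
ft_force: [-1.8, -1.2, 1.7]
grip_width: 64.3
```

Emit:
{"name": "servo_tool", "arguments": {
  "motion": [
    {"xyz":[0,4,0.6],"delta_rot":[0,0,0],"fingers":0.3},
    {"xyz":[0,4,0.6],"delta_rot":[0,0,0],"fingers":0.3}
  ]
}}

```text
time_s: 8.15
eef_pos: [528.6, -19.0, 32.5]
orientation: [0.667, 0.745, 0.004, 0.005]
ft_force: [-3.0, -1.6, 1.5]
grip_width: 64.5
```

Emit:
{"name": "servo_tool", "arguments": {
  "motion": [
    {"xyz":[0,4,0.3],"delta_rot":[0,0,0],"fingers":0.3},
    {"xyz":[0,4,0.3],"delta_rot":[0,0,0],"fingers":0.3}
  ]
}}

```text
time_s: 8.35
eef_pos: [537.2, -18.0, 31.9]
orientation: [0.667, 0.745, 0.004, 0.005]
ft_force: [-2.1, 0.5, 3.0]
grip_width: 64.5
```

Foot 2 looks middling, about 2 N. On to foot 1.

Emit:
{"name": "servo_tool", "arguments": {
  "motion": [
    {"xyz":[0,-10,0],"delta_rot":[0,0,0],"fingers":0.3},
    {"xyz":[0,-4,-20],"delta_rot":[0,0,0],"fingers":0.3},
    {"xyz":[0,0,-40],"delta_rot":[0,0,0],"fingers":0.3},
    {"xyz":[0,0,-10],"delta_rot":[0,0,0],"fingers":0.3},
    {"xyz":[0,0,0],"delta_rot":[0,0,0],"fingers":0.3}
  ]
}}

```text
time_s: 8.85
eef_pos: [521.5, -19.7, 102.7]
orientation: [0.667, 0.745, 0.005, 0.005]
ft_force: [0.1, 0.6, 0.2]
grip_width: 64.5
```

```bash
python3 -c "
from h import *
plan((455,88,100),.11,4)"
```

```text
now [521.5 -19.7 102.7] t 8.85 F [0.12 0.59 0.17] w 64.5 | rotvec [ 0.81  0.08 -0.  ] dist 126.6
[28.6, -13.6, 0.4] [0.2, 0.02, -0.0]
[28.6, -13.6, 0.5] [0.2, 0.02, -0.0]
[28.6, -13.6, 0.5] [0.2, 0.02, -0.0]
[28.6, -13.6, 0.6] [0.2, 0.02, -0.0]
```

Emit:
{"name": "servo_tool", "arguments": {
  "motion": [
    {"xyz":[32,-15,1],"delta_rot":[0.2,0,0],"fingers":0.3},
    {"xyz":[32,-15,1],"delta_rot":[0.2,0,0],"fingers":0.3},
    {"xyz":[25,-12,0],"delta_rot":[0.2,0,0],"fingers":0.3},
    {"xyz":[12,-6,0],"delta_rot":[0.2,0,0],"fingers":0.3},
    {"xyz":[0,0,0],"delta_rot":[0,0,0],"fingers":0.3}
  ]
}}

```text
time_s: 9.35
eef_pos: [459.9, 77.1, 96.3]
orientation: [0.668, 0.744, -0.001, 0.001]
ft_force: [1.0, 0.4, -0.6]
grip_width: 64.5
```

```bash
python3 -c "
from h import *
plan((455,88,30),.11,1)"
```

```text
now [459.9  77.1  96.3] t 9.35 F [ 1.04  0.45 -0.63] w 64.5 | rotvec [ 0.01  0.12 -0.11] dist 67.4
[11.5, -3.7, 66.3] [0.01, 0.12, -0.11]
```

Emit:
{"name": "servo_tool", "arguments": {
  "motion": [
    {"xyz":[9,-3,3],"delta_rot":[0,0,0],"fingers":0.3},
    {"xyz":[2,-1,20],"delta_rot":[0,0,0],"fingers":0.3},
    {"xyz":[0,0,25],"delta_rot":[0,0,0],"fingers":0.3},
    {"xyz":[0,0,14],"delta_rot":[0,0,0],"fingers":0.3},
    {"xyz":[0,0,3],"delta_rot":[0,0,0],"fingers":0.3},
    {"xyz":[0,0,0],"delta_rot":[0,0,0],"fingers":0.3}
  ]
}}

```text
time_s: 9.95
eef_pos: [457.9, 86.3, 27.8]
orientation: [0.669, 0.743, 0.0, 0.002]
ft_force: [1.2, 0.0, 0.6]
grip_width: 64.2
```

```bash
python3 -c "
from h import *
plan((455,88,30),.11,1)"
```

```text
now [457.9  86.3  27.8] t 9.95 F [1.21 0.   0.57] w 64.2 | rotvec [ 0.2   0.14 -0.25] dist 4.0
[2.0, -2.7, -2.2] [0.2, 0.14, -0.25]
```

Emit:
{"name": "servo_tool", "arguments": {
  "motion": [
    {"xyz":[2,3,-1.5],"delta_rot":[0.1,0,-0.2],"fingers":0.3},
    {"xyz":[0,4,0],"delta_rot":[0,0,0],"fingers":0.3},
    {"xyz":[0,4,0],"delta_rot":[0,0,0],"fingers":0.3}
  ]
}}

```text
time_s: 10.25
eef_pos: [470.2, 89.3, 30.8]
orientation: [0.668, 0.744, 0.0, 0.002]
ft_force: [-4.7, -1.3, -2.7]
grip_width: 64.5
```

Emit:
{"name": "servo_tool", "arguments": {
  "motion": [
    {"xyz":[0,4,-0.3],"delta_rot":[0,0,0],"fingers":0.3},
    {"xyz":[0,4,-0.3],"delta_rot":[0,0,0],"fingers":0.3}
  ]
}}

```text
time_s: 10.45
eef_pos: [477.9, 90.1, 31.7]
orientation: [0.668, 0.744, -0.0, 0.001]
ft_force: [-3.0, -1.1, -1.5]
grip_width: 64.3
```

Emit:
{"name": "servo_tool", "arguments": {
  "motion": [
    {"xyz":[0,4,-0.3],"delta_rot":[0,0,0],"fingers":0.3},
    {"xyz":[0,4,-0.3],"delta_rot":[0,0,0],"fingers":0.3}
  ]
}}

```text
time_s: 10.65
eef_pos: [485.6, 90.9, 32.2]
orientation: [0.668, 0.744, -0.001, 0.001]
ft_force: [-3.0, -0.5, -1.5]
grip_width: 64.1
```

Emit:
{"name": "servo_tool", "arguments": {
  "motion": [
    {"xyz":[0,4,-0.3],"delta_rot":[0,0,0],"fingers":0.3},
    {"xyz":[0,4,-0.3],"delta_rot":[0,0,0],"fingers":0.3}
  ]
}}

```text
time_s: 10.85
eef_pos: [493.8, 91.8, 32.6]
orientation: [0.668, 0.744, -0.001, 0.001]
ft_force: [-2.9, -0.4, -1.1]
grip_width: 64.3
```

Emit:
{"name": "servo_tool", "arguments": {
  "motion": [
    {"xyz":[0,4,0],"delta_rot":[0,0,0],"fingers":0.3},
    {"xyz":[0,4,0],"delta_rot":[0,0,0],"fingers":0.3}
  ]
}}

```text
time_s: 11.05
eef_pos: [502.2, 92.7, 32.6]
orientation: [0.668, 0.744, -0.002, 0.0]
ft_force: [-3.5, -0.9, -0.2]
grip_width: 64.1
```

Emit:
{"name": "servo_tool", "arguments": {
  "motion": [
    {"xyz":[0,4,0.3],"delta_rot":[0,0,0],"fingers":0.3},
    {"xyz":[0,4,0.3],"delta_rot":[0,0,0],"fingers":0.3}
  ]
}}

```text
time_s: 11.25
eef_pos: [509.8, 93.5, 32.1]
orientation: [0.668, 0.744, -0.002, -0.0]
ft_force: [-6.0, 0.2, 5.3]
grip_width: 64.4
```

Emit:
{"name": "servo_tool", "arguments": {
  "motion": [
    {"xyz":[0,4,0.3],"delta_rot":[0,0,0],"fingers":0.3},
    {"xyz":[0,4,0.3],"delta_rot":[0,0,0],"fingers":0.3}
  ]
}}

```text
time_s: 11.45
eef_pos: [516.8, 94.2, 31.7]
orientation: [0.668, 0.744, -0.004, -0.001]
ft_force: [-5.9, -1.0, 5.0]
grip_width: 64.4
```

Emit:
{"name": "servo_tool", "arguments": {
  "motion": [
    {"xyz":[0,4,0],"delta_rot":[0,0,0],"fingers":0.3},
    {"xyz":[0,4,0],"delta_rot":[0,0,0],"fingers":0.3}
  ]
}}

```text
time_s: 11.65
eef_pos: [524.6, 95.0, 31.8]
orientation: [0.668, 0.744, -0.004, -0.002]
ft_force: [-4.4, -0.7, 1.3]
grip_width: 64.4
```

Foot 1 reads between the others (drag/load ratio about 0.5). The spread is too tight to call it, so I'll push it the other way with the front finger, which cancels any sensor bias.

Emit:
{"name": "servo_tool", "arguments": {
  "motion": [
    {"xyz":[0,-12,1],"delta_rot":[0.3,0,0],"fingers":0.3},
    {"xyz":[0,-6,1],"delta_rot":[0.2,0,0],"fingers":0.3},
    {"xyz":[0,-3,0],"delta_rot":[0,0,0],"fingers":0.3}
  ]
}}

```text
time_s: 11.95
eef_pos: [505.9, 93.1, 30.6]
orientation: [0.668, 0.744, -0.005, -0.003]
ft_force: [-1.2, 0.5, -0.4]
grip_width: 64.3
```

Emit:
{"name": "servo_tool", "arguments": {
  "motion": [
    {"xyz":[0,-3,0],"delta_rot":[0,0,0],"fingers":0.3},
    {"xyz":[0,-3,0],"delta_rot":[0,0,0],"fingers":0.3}
  ]
}}

```text
time_s: 12.15
eef_pos: [499.8, 92.5, 30.9]
orientation: [0.668, 0.744, -0.005, -0.003]
ft_force: [0.7, -0.1, -0.7]
grip_width: 64.1
```

Emit:
{"name": "servo_tool", "arguments": {
  "motion": [
    {"xyz":[0,-3,0],"delta_rot":[0,0,0],"fingers":0.3},
    {"xyz":[0,-3,0],"delta_rot":[0,0,0],"fingers":0.3}
  ]
}}

```text
time_s: 12.35
eef_pos: [494.3, 92.0, 31.3]
orientation: [0.668, 0.744, -0.004, -0.002]
ft_force: [2.7, -1.0, -2.4]
grip_width: 64.4
```

Emit:
{"name": "servo_tool", "arguments": {
  "motion": [
    {"xyz":[0,-3,0],"delta_rot":[0,0,0],"fingers":0.3},
    {"xyz":[0,-3,0],"delta_rot":[0,0,0],"fingers":0.3}
  ]
}}

```text
time_s: 12.55
eef_pos: [489.0, 91.5, 31.5]
orientation: [0.668, 0.744, -0.003, -0.001]
ft_force: [2.3, -0.1, -1.3]
grip_width: 64.5
```

Emit:
{"name": "servo_tool", "arguments": {
  "motion": [
    {"xyz":[0,-3,0],"delta_rot":[0,0,0],"fingers":0.3},
    {"xyz":[0,-3,0],"delta_rot":[0,0,0],"fingers":0.3}
  ]
}}

```text
time_s: 12.75
eef_pos: [483.0, 90.8, 31.6]
orientation: [0.668, 0.744, -0.003, -0.001]
ft_force: [1.1, 0.8, -2.3]
grip_width: 64.3
```

Emit:
{"name": "servo_tool", "arguments": {
  "motion": [
    {"xyz":[0,-3,0],"delta_rot":[0,0,0],"fingers":0.3},
    {"xyz":[0,-3,0],"delta_rot":[0,0,0],"fingers":0.3}
  ]
}}

```text
time_s: 12.95
eef_pos: [476.6, 90.1, 31.7]
orientation: [0.668, 0.744, -0.003, -0.001]
ft_force: [2.0, 0.3, -2.7]
grip_width: 64.5
```

Emit:
{"name": "servo_tool", "arguments": {
  "motion": [
    {"xyz":[0,10,0],"delta_rot":[0,0,0],"fingers":0.3},
    {"xyz":[0,4,-20],"delta_rot":[0,0,0],"fingers":0.3},
    {"xyz":[0,0,-40],"delta_rot":[0,0,0],"fingers":0.3},
    {"xyz":[0,0,-10],"delta_rot":[0,0,0],"fingers":0.3},
    {"xyz":[0,0,0],"delta_rot":[0,0,0],"fingers":0.3}
  ]
}}

```text
time_s: 13.45
eef_pos: [490.1, 91.7, 102.9]
orientation: [0.668, 0.744, -0.005, -0.003]
ft_force: [0.5, -0.6, -0.6]
grip_width: 64.2
```

```bash
python3 -c "
from h import *
plan((523,-19.5,100),.11,4)"
```

```text
now [490.1  91.7 102.9] t 13.45 F [ 0.48 -0.55 -0.58] w 64.2 | rotvec [-0.7   0.15 -0.08] dist 116.0
[-28.5, 5.2, 0.7] [-0.18, 0.04, -0.02]
[-28.5, 5.2, 0.7] [-0.18, 0.04, -0.02]
[-28.5, 5.2, 0.7] [-0.18, 0.04, -0.02]
[-28.5, 5.1, 0.7] [-0.18, 0.04, -0.02]
```

Emit:
{"name": "servo_tool", "arguments": {
  "motion": [
    {"xyz":[-32,6,1],"delta_rot":[-0.2,0,0],"fingers":0.3},
    {"xyz":[-32,6,1],"delta_rot":[-0.2,0,0],"fingers":0.3},
    {"xyz":[-28,5,0],"delta_rot":[-0.2,0,0],"fingers":0.3},
    {"xyz":[-16,3,0],"delta_rot":[-0.1,0,0],"fingers":0.3},
    {"xyz":[-4,0,0],"delta_rot":[0,0,0],"fingers":0.3},
    {"xyz":[0,0,0],"delta_rot":[0,0,0],"fingers":0.3}
  ]
}}

```text
time_s: 14.05
eef_pos: [520.9, -20.5, 95.4]
orientation: [0.667, 0.745, -0.003, -0.002]
ft_force: [-0.4, 0.2, -0.3]
grip_width: 64.5
```

```bash
python3 -c "
from h import *
c=optics.calibration('wrist');im=optics.snapshot('wrist');cv2.imwrite('pics/w3.png',im)
print(proj(c,[(523,-19.5,62)]))
np.savez('w3.npz',**c)
plan((523,-19.5,30),.11,1)"
```

```text
[[324.4853975  219.15862325]]
now [520.8 -20.2  95.4] t 14.1 F [-0.05 -0.12 -0.18] w 64.2 | rotvec [-0.36  0.07  0.04] dist 65.4
[0.5, 2.7, 65.4] [-0.36, 0.07, 0.04]
```

View pics/w3.png

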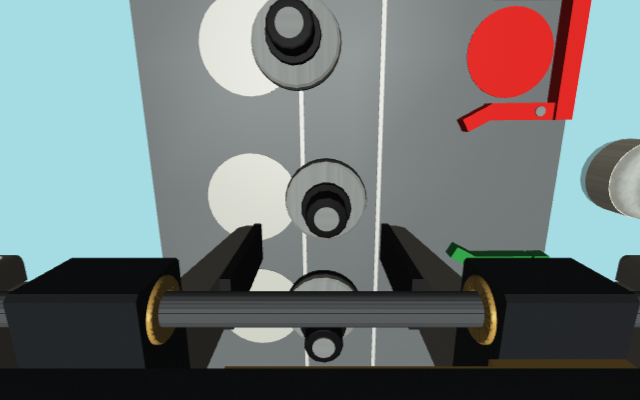

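The wrist view shows foot 2's knob at (326,218), where I predicted it. All three feet are upright and off their light spots: foot 1 at (289,22), foot 3 at (322,345). I'll go down and pull foot 2 back with the front finger.

Emit:
{"name": "servo_tool", "arguments": {
  "motion": [
    {"xyz":[0,2,22],"delta_rot":[-0.3,0,0],"fingers":0.3},
    {"xyz":[0,0,22],"delta_rot":[0,0,0],"fingers":0.3},
    {"xyz":[0,0,14],"delta_rot":[0,0,0],"fingers":0.3},
    {"xyz":[0,0,4],"delta_rot":[0,0,0],"fingers":0.3},
    {"xyz":[0,-3,0],"delta_rot":[0,0,0],"fingers":0.3}
  ]
}}

```text
time_s: 14.6
eef_pos: [518.8, -15.9, 30.8]
orientation: [0.666, 0.746, -0.001, -0.0]
ft_force: [0.1, -0.3, 0.4]
grip_width: 64.1
```

Emit:
{"name": "servo_tool", "arguments": {
  "motion": [
    {"xyz":[0,-3,0],"delta_rot":[0,0,0],"fingers":0.3},
    {"xyz":[0,-3,0],"delta_rot":[0,0,0],"fingers":0.3}
  ]
}}

```text
time_s: 14.8
eef_pos: [512.4, -15.8, 31.6]
orientation: [0.665, 0.747, -0.001, -0.0]
ft_force: [0.6, -0.4, 0.1]
grip_width: 64.8
```

Emit:
{"name": "servo_tool", "arguments": {
  "motion": [
    {"xyz":[0,-3,0],"delta_rot":[0,0,0],"fingers":0.3},
    {"xyz":[0,-3,0],"delta_rot":[0,0,0],"fingers":0.3}
  ]
}}

```text
time_s: 15.0
eef_pos: [506.9, -16.4, 32.8]
orientation: [0.665, 0.747, 0.0, 0.001]
ft_force: [2.3, 1.0, -1.3]
grip_width: 64.7
```

Emit:
{"name": "servo_tool", "arguments": {
  "motion": [
    {"xyz":[0,-3,0],"delta_rot":[0,0,0],"fingers":0.3},
    {"xyz":[0,-3,0],"delta_rot":[0,0,0],"fingers":0.3}
  ]
}}

```text
time_s: 15.2
eef_pos: [501.5, -17.3, 33.5]
orientation: [0.665, 0.747, 0.001, 0.002]
ft_force: [1.6, 0.2, -0.7]
grip_width: 64.2
```

Emit:
{"name": "servo_tool", "arguments": {
  "motion": [
    {"xyz":[0,-3,0],"delta_rot":[0,0,0],"fingers":0.3},
    {"xyz":[0,-3,0],"delta_rot":[0,0,0],"fingers":0.3}
  ]
}}

```text
time_s: 15.4
eef_pos: [495.4, -18.2, 33.7]
orientation: [0.665, 0.747, 0.001, 0.002]
ft_force: [0.8, -0.2, -0.9]
grip_width: 64.6
```

Emit:
{"name": "servo_tool", "arguments": {
  "motion": [
    {"xyz":[0,-3,0],"delta_rot":[0,0,0],"fingers":0.3},
    {"xyz":[0,-3,0],"delta_rot":[0,0,0],"fingers":0.3}
  ]
}}

```text
time_s: 15.6
eef_pos: [489.0, -19.0, 33.7]
orientation: [0.665, 0.747, 0.001, 0.002]
ft_force: [2.0, 0.9, -0.6]
grip_width: 64.3
```

Emit:
{"name": "servo_tool", "arguments": {
  "motion": [
    {"xyz":[0,10,0],"delta_rot":[0,0,0],"fingers":0.3},
    {"xyz":[0,4,-20],"delta_rot":[0,0,0],"fingers":0.3},
    {"xyz":[0,0,-40],"delta_rot":[0,0,0],"fingers":0.3},
    {"xyz":[0,0,-6],"delta_rot":[0,0,0],"fingers":0.3},
    {"xyz":[0,0,0],"delta_rot":[0,0,0],"fingers":0.3}
  ]
}}

```text
time_s: 16.1
eef_pos: [503.0, -17.1, 101.1]
orientation: [0.665, 0.746, -0.0, 0.0]
ft_force: [-0.1, -0.1, -1.2]
grip_width: 64.0
```

```bash
python3 -c "
from h import *
c=dict(np.load('w3.npz'))
for uv in [(322,345),(326,218),(289,22)]: print(onz(c,uv,62).round(1))
plan((533,-116,100),.11,4)"
```

```text
[ 531.8 -111.8   62. ]
[523.9 -18.6  62. ]
[490.3  92.5  62. ]
now [503.  -17.1 101.1] t 16.1 F [-0.1  -0.1  -1.16] w 64.0 | rotvec [0.01 0.03 0.27] dist 103.3
[-25.4, 4.6, 0.3] [0.0, 0.01, 0.07]
[-25.4, 4.6, 0.3] [0.0, 0.01, 0.07]
[-25.4, 4.7, 0.3] [0.0, 0.01, 0.07]
[-25.4, 4.7, 0.3] [0.0, 0.01, 0.07]
```

Emit:
{"name": "servo_tool", "arguments": {
  "motion": [
    {"xyz":[-29,6,0],"delta_rot":[0,0,0.2],"fingers":0.3},
    {"xyz":[-29,6,0],"delta_rot":[0,0,0],"fingers":0.3},
    {"xyz":[-20,4,0],"delta_rot":[0,0,0],"fingers":0.3},
    {"xyz":[-12,3,0],"delta_rot":[0,0,0],"fingers":0.3},
    {"xyz":[-2,0,0],"delta_rot":[0,0,0],"fingers":0.3},
    {"xyz":[0,0,0],"delta_rot":[0,0,0],"fingers":0.3}
  ]
}}

```text
time_s: 16.7
eef_pos: [531.7, -108.1, 96.3]
orientation: [0.666, 0.746, -0.001, -0.002]
ft_force: [-0.4, 0.2, -1.1]
grip_width: 64.1
```

```bash
python3 -c "
from h import *
plan((532,-112,30),.11,1)"
```

```text
now [ 531.7 -108.1   96.3] t 16.7 F [-0.38  0.17 -1.05] w 64.1 | rotvec [-0.3  -0.09  0.13] dist 66.5
[-4.0, 0.2, 66.3] [-0.3, -0.09, 0.13]
```

Emit:
{"name": "servo_tool", "arguments": {
  "motion": [
    {"xyz":[-3,0,22],"delta_rot":[-0.3,0,0],"fingers":0.3},
    {"xyz":[0,0,22],"delta_rot":[0,0,0],"fingers":0.3},
    {"xyz":[0,0,16],"delta_rot":[0,0,0],"fingers":0.3},
    {"xyz":[0,0,4],"delta_rot":[0,0,0],"fingers":0.3},
    {"xyz":[0,-3,0],"delta_rot":[0,0,0],"fingers":0.3}
  ]
}}

```text
time_s: 17.2
eef_pos: [527.9, -107.4, 30.0]
orientation: [0.665, 0.746, 0.001, -0.001]
ft_force: [0.5, 0.5, 0.3]
grip_width: 64.1
```

Emit:
{"name": "servo_tool", "arguments": {
  "motion": [
    {"xyz":[0,-3,0],"delta_rot":[0,0,0],"fingers":0.3},
    {"xyz":[0,-3,0],"delta_rot":[0,0,0],"fingers":0.3},
    {"xyz":[0,-3,0],"delta_rot":[0,0,0],"fingers":0.3}
  ]
}}

```text
time_s: 17.5
eef_pos: [518.7, -107.8, 31.6]
orientation: [0.665, 0.747, 0.001, -0.001]
ft_force: [0.4, 0.3, -1.1]
grip_width: 63.8
```

Emit:
{"name": "servo_tool", "arguments": {
  "motion": [
    {"xyz":[0,-3,0],"delta_rot":[0,0,0],"fingers":0.3},
    {"xyz":[0,-3,0],"delta_rot":[0,0,0],"fingers":0.3}
  ]
}}

```text
time_s: 17.7
eef_pos: [514.3, -108.8, 32.8]
orientation: [0.665, 0.747, 0.002, 0.001]
ft_force: [3.3, 0.7, -3.1]
grip_width: 64.2
```

Emit:
{"name": "servo_tool", "arguments": {
  "motion": [
    {"xyz":[0,-3,0],"delta_rot":[0,0,0],"fingers":0.3},
    {"xyz":[0,-3,0],"delta_rot":[0,0,0],"fingers":0.3}
  ]
}}

```text
time_s: 17.9
eef_pos: [509.0, -109.8, 33.4]
orientation: [0.665, 0.747, 0.003, 0.002]
ft_force: [2.6, -0.1, -1.9]
grip_width: 64.0
```

Emit:
{"name": "servo_tool", "arguments": {
  "motion": [
    {"xyz":[0,-3,0],"delta_rot":[0,0,0],"fingers":0.3},
    {"xyz":[0,-3,0],"delta_rot":[0,0,0],"fingers":0.3}
  ]
}}

```text
time_s: 18.1
eef_pos: [502.9, -110.7, 33.4]
orientation: [0.665, 0.747, 0.003, 0.003]
ft_force: [3.3, 0.6, -2.6]
grip_width: 64.5
```

Emit:
{"name": "servo_tool", "arguments": {
  "motion": [
    {"xyz":[0,-3,0],"delta_rot":[0,0,0],"fingers":0.3},
    {"xyz":[0,-3,0],"delta_rot":[0,0,0],"fingers":0.3}
  ]
}}

```text
time_s: 18.3
eef_pos: [496.4, -111.5, 33.3]
orientation: [0.665, 0.747, 0.003, 0.003]
ft_force: [2.7, 0.4, -2.5]
grip_width: 64.3
```

Drag/load ratios, both directions:

| Foot | Ratio |
|---|---|
| 3 | about 0.63 |
| 1 | about 0.45 |
| 2 | about 0.24 |

So foot 3 is the grippiest and goes to green, foot 2 is the slipperiest and goes to red, and foot 1 stays on the board. I'll start with foot 3: centre on it and hold it lightly.

Emit:
{"name": "servo_tool", "arguments": {
  "motion": [
    {"xyz":[0,10,2],"delta_rot":[-0.2,0,0],"fingers":0.3},
    {"xyz":[0,4,1],"delta_rot":[-0.1,0,0],"fingers":0.3},
    {"xyz":[0,0,0],"delta_rot":[0,0,0],"fingers":0.3}
  ]
}}

```text
time_s: 18.6
eef_pos: [509.3, -109.6, 29.9]
orientation: [0.665, 0.746, 0.004, 0.003]
ft_force: [0.6, 0.4, -0.2]
grip_width: 64.2
```

```bash
python3 -c "
from h import *
c=optics.calibration('wrist');im=optics.snapshot('wrist');cv2.imwrite('pics/w4.png',im)
plan((668.4,-95,30),.11,1)
np.savez('w4.npz',**c)"
```

```text
now [ 509.2 -109.6   29.9] t 18.65 F [ 0.72  0.05 -0.34] w 64.2 | rotvec [ 0.59 -0.06  0.27] dist 159.9
[-3.7, 159.8, 1.6] [0.59, -0.06, 0.27]
```

View pics/w4.png

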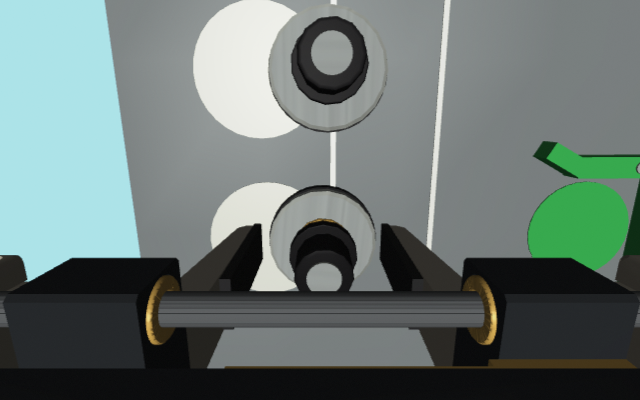

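Foot 3's knob (325,279) sits centred between the fingers, about 20 mm clear of each.

```bash
python3 -c "
from h import *
c=dict(np.load('w4.npz'))
for uv in [(324,279),(332,52)]: print(onz(c,uv,62).round(1))
print(onz(c,(323,241),20).round(1), 'disc', onz(c,(578,228),6))"
```

```text
[ 511.3 -116.6   62. ]
[503.1 -21.3  62. ]
[ 511.3 -114.4   20. ] disc [667.93481164 -93.61529198   6.        ]
```

Emit:
{"name": "servo_tool", "arguments": {
  "motion": [
    {"xyz":[-5.5,2,0],"delta_rot":[0.5,0,0.2],"fingers":0.3},
    {"xyz":[0,0,0],"delta_rot":[0,0,0],"fingers":0.3},
    {"xyz":[0,0,0],"delta_rot":[0,0,0],"fingers":0.66},
    {"xyz":[0,0,0],"delta_rot":[0,0,0],"fingers":0.66},
    {"xyz":[0,0,0],"delta_rot":[0,0,0],"fingers":0.66}
  ],
  "grip_force": 3
}}

```text
time_s: 19.15
eef_pos: [511.5, -115.3, 29.7]
orientation: [0.667, 0.745, 0.0, -0.001]
ft_force: [0.0, -0.3, 1.0]
grip_width: 42.5
```

```bash
python3 -c "
from h import *
plan((668.4,-95,30),.11,10)"
```

```text
now [ 511.5 -115.3   29.7] t 19.15 F [ 0.05 -0.25  0.95] w 42.5 | rotvec [-0.03 -0.08  0.06] dist 158.2
[0.3, 15.8, -0.0] [-0.0, -0.01, 0.01]
[0.3, 15.8, -0.0] [-0.0, -0.01, 0.01]
[0.3, 15.8, -0.0] [-0.0, -0.01, 0.01]
[0.3, 15.8, -0.0] [-0.0, -0.01, 0.01]
[0.3, 15.8, -0.0] [-0.0, -0.01, 0.01]
[0.3, 15.8, -0.0] [-0.0, -0.01, 0.01]
[0.3, 15.8, -0.0] [-0.0, -0.01, 0.01]
[0.3, 15.8, -0.0] [-0.0, -0.01, 0.01]
[0.3, 15.8, -0.0] [-0.0, -0.01, 0.01]
[0.3, 15.8, -0.0] [-0.0, -0.01, 0.01]
```

Emit:
{"name": "servo_tool", "arguments": {
  "motion": [
    {"xyz":[0,0,0],"delta_rot":[0,0,0],"fingers":0.66},
    {"xyz":[0,0,0],"delta_rot":[0,0,0],"fingers":0.66}
  ]
}}

```text
time_s: 19.35
eef_pos: [511.1, -115.3, 29.7]
orientation: [0.667, 0.745, 0.0, -0.001]
ft_force: [0.7, -0.5, -0.6]
grip_width: 35.4
```

Emit:
{"name": "servo_tool", "arguments": {
  "motion": [
    {"xyz":[0,6,0],"delta_rot":[0,0,0],"fingers":0.66},
    {"xyz":[0,9,0],"delta_rot":[0,0,0],"fingers":0.66},
    {"xyz":[0,9,0],"delta_rot":[0,0,0],"fingers":0.66}
  ]
}}

```text
time_s: 19.65
eef_pos: [529.8, -112.9, 29.0]
orientation: [0.666, 0.746, -0.003, -0.005]
ft_force: [-5.3, -3.7, 5.4]
grip_width: 73.6
```

```bash
python3 -c "
from h import *
plan((668.4,-95,30),.11,1)"
```

```text
now [ 529.8 -112.9   29. ] t 19.65 F [-5.3  -3.67  5.42] w 73.6 | rotvec [-0.67 -0.15  0.13] dist 139.8
[2.2, 139.7, -2.7] [-0.67, -0.15, 0.13]
```

Pushing against the 3 N grip just forced the jaw open, so the foot barely moved. I'll cage the knob with stiffer, non-clamping fingers and push with the rear pad.

Emit:
{"name": "servo_tool", "arguments": {
  "motion": [
    {"xyz":[0,-8,0],"delta_rot":[-0.3,0,0],"fingers":0.3},
    {"xyz":[0,-8,-1],"delta_rot":[-0.3,0,0],"fingers":0.3},
    {"xyz":[0,-2,0],"delta_rot":[0,0,0],"fingers":0.45},
    {"xyz":[0,0,0],"delta_rot":[0,0,0],"fingers":0.45}
  ],
  "grip_force": 20
}}

```text
time_s: 20.05
eef_pos: [510.6, -114.8, 30.0]
orientation: [0.666, 0.746, 0.001, -0.001]
ft_force: [-0.2, 0.1, -0.2]
grip_width: 51.4
```

```bash
python3 -c "
from h import *
c=optics.calibration('wrist');im=optics.snapshot('wrist');cv2.imwrite('pics/w5.png',im)
plan((668.4,-95,30),.11,1)
np.savez('w5.npz',**c)
s=optics.snapshot('scene');cv2.imwrite('pics/s5.png',cv2.resize(s[130:310,175:425],None,fx=3.2,fy=3.2,interpolation=2))"
```

```text
now [ 510.8 -114.8   30. ] t 20.1 F [ 0.57  0.04 -0.76] w 50.6 | rotvec [ 0.01 -0.16  0.14] dist 158.9
[2.0, 158.9, 0.1] [0.01, -0.16, 0.14]
```

View pics/w5.png

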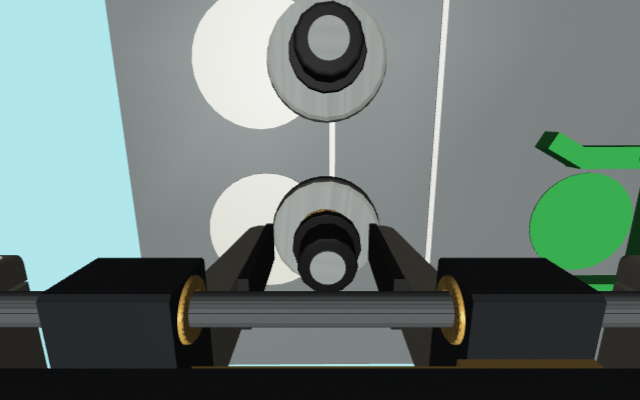

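View pics/s5.png

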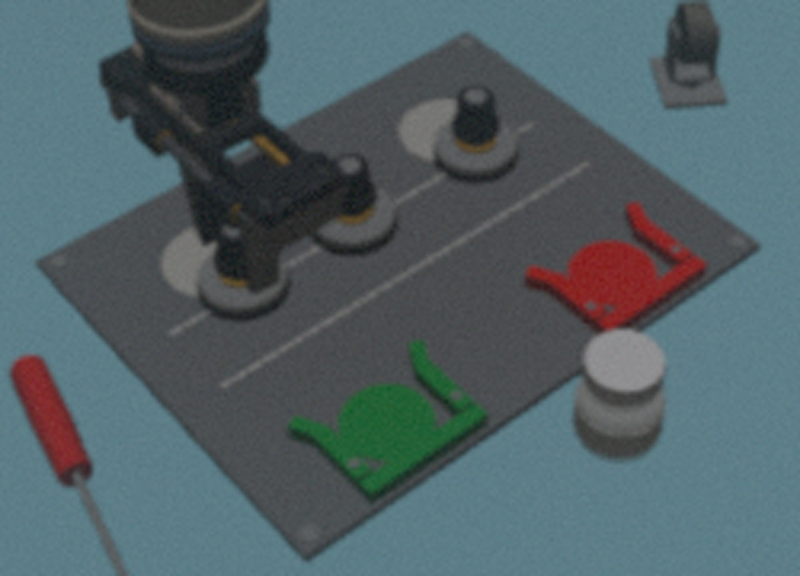

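All three feet are upright. Foot 3's knob is at (327,268) between the fingers, roughly world (513,-115).

Emit:
{"name": "servo_tool", "arguments": {
  "motion": [
    {"xyz":[0,6,0],"delta_rot":[0,0,0],"fingers":0.45},
    {"xyz":[0.1,6,-0.4],"delta_rot":[-0.1,0,0],"fingers":0.45},
    {"xyz":[0.1,6,-0.4],"delta_rot":[-0.1,0,0],"fingers":0.45},
    {"xyz":[0.1,6,-0.4],"delta_rot":[-0.1,0,0],"fingers":0.45}
  ]
}}

```text
time_s: 20.55
eef_pos: [533.6, -111.3, 30.5]
orientation: [0.666, 0.746, 0.001, -0.002]
ft_force: [-5.1, -0.7, -1.3]
grip_width: 50.8
```

Emit:
{"name": "servo_tool", "arguments": {
  "motion": [
    {"xyz":[0.1,6,-0.4],"delta_rot":[0,0,0],"fingers":0.45},
    {"xyz":[0.1,6,-0.4],"delta_rot":[0,0,0],"fingers":0.45},
    {"xyz":[0.1,6,-0.2],"delta_rot":[0,0,0],"fingers":0.45},
    {"xyz":[0.1,6,0],"delta_rot":[0,0,0],"fingers":0.45}
  ]
}}

```text
time_s: 20.95
eef_pos: [558.5, -107.5, 30.5]
orientation: [0.666, 0.746, 0.001, -0.003]
ft_force: [-4.3, -1.0, -2.5]
grip_width: 50.8
```

```bash
python3 -c "
from h import *
plan((675.7,-94.2,30),.11,1)"
```

```text
now [ 558.5 -107.5   30.5] t 20.95 F [-4.27 -1.   -2.54] w 50.8 | rotvec [-0.15 -0.29  0.16] dist 117.9
[0.0, 117.9, 0.2] [-0.15, -0.29, 0.16]
```

Emit:
{"name": "servo_tool", "arguments": {
  "motion": [
    {"xyz":[0,7,-0.2],"delta_rot":[0,0,0],"fingers":0.45},
    {"xyz":[0,7,-0.2],"delta_rot":[0,-0.1,0],"fingers":0.45},
    {"xyz":[0,7,-0.2],"delta_rot":[0,-0.1,0],"fingers":0.45},
    {"xyz":[0,7,-0.1],"delta_rot":[0,0,0],"fingers":0.45},
    {"xyz":[0,7,-0.1],"delta_rot":[0,0,0],"fingers":0.45},
    {"xyz":[0,7,0],"delta_rot":[0,0,0],"fingers":0.45}
  ]
}}

```text
time_s: 21.55
eef_pos: [604.3, -102.2, 31.0]
orientation: [0.666, 0.746, -0.0, -0.001]
ft_force: [-3.1, -0.4, -2.3]
grip_width: 50.5
```

```bash
python3 -c "
from h import *
plan((675.7,-94.2,30),.11,1)
c=optics.calibration('wrist');im=optics.snapshot('wrist');cv2.imwrite('pics/w6.png',im)
np.savez('w6.npz',**c)
s=optics.snapshot('scene');cv2.imwrite('pics/s6.png',cv2.resize(s[130:310,175:425],None,fx=3.2,fy=3.2,interpolation=2))"
```

```text
now [ 604.3 -102.2   31. ] t 21.55 F [-3.13 -0.43 -2.32] w 50.5 | rotvec [-0.13 -0.07  0.17] dist 71.9
[-0.1, 71.9, 0.9] [-0.13, -0.07, 0.17]
```

View pics/w6.png

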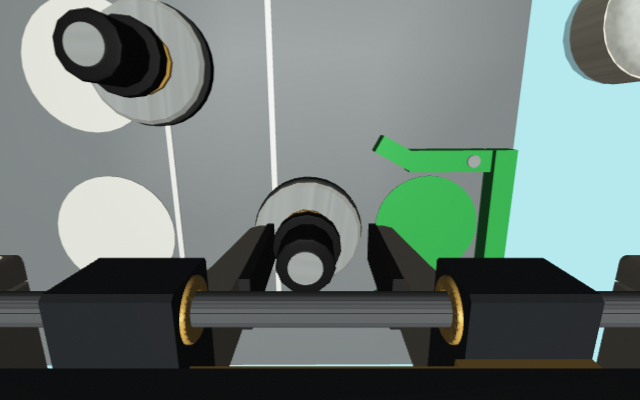

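View pics/s6.png

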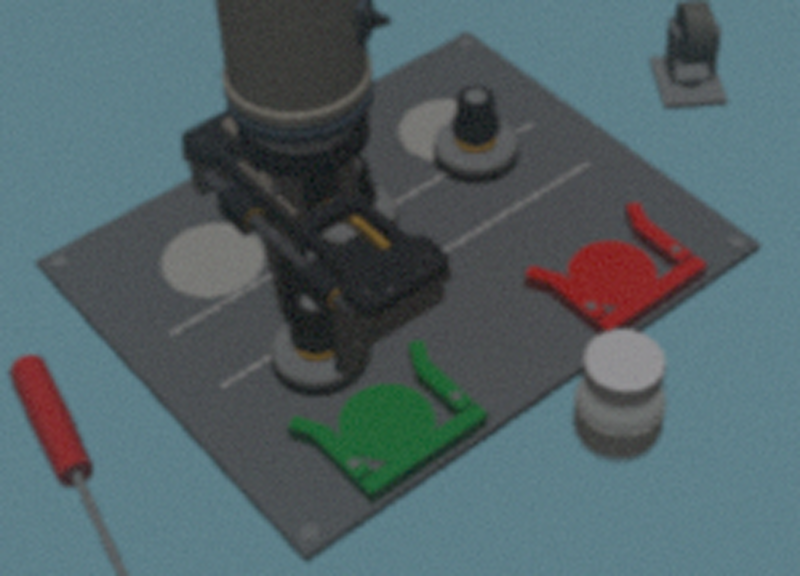

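Wrist view: foot 3's knob (305,268), base spanning 256 to 361, lined up with the green pocket disc at (428,225) and just short of the flared tip (380,145). Both are level to the eye, so I'll compute the lateral offset.

```bash
python3 -c "
from h import *
c=dict(np.load('w6.npz'))
y=.11;Rb=np.array([[np.cos(y),-np.sin(y)],[np.sin(y),np.cos(y)]]);C=np.array([545.5,-8.5])
for n,uv,z in [('knob',(305,268),62),('foottop edge',(308,178),13),('discgreen top',(428,176),6),('green inner wall L',(440,172),6),('pocket corner in',(489,172),6),('flare tip',(382,152),18)]:
  X=onz(c,uv,z); print(n,X.round(1),(Rb.T@(X[:2]-C)).round(1))
X=np.array([604.3,-102.2]);print(Rb.T@(X-C))"
```

```text
knob [ 597.5 -105.4   62. ] [  41.1 -102. ]
foottop edge [593.5 -73.   13. ] [ 40.7 -69.4]
discgreen top [664.  -64.9   6. ] [111.6 -69.1]
green inner wall L [670.6 -61.8   6. ] [118.5 -66.7]
pocket corner in [699.4 -58.5   6. ] [147.5 -66.6]
flare tip [632.4 -53.1  18. ] [ 81.5 -53.9]
[ 48.15839177 -99.58865047]
```

Emit:
{"name": "servo_tool", "arguments": {
  "motion": [
    {"xyz":[0,7,0],"delta_rot":[0,0,0],"fingers":0.45},
    {"xyz":[0,7,0],"delta_rot":[0,0,0],"fingers":0.45},
    {"xyz":[0,7,0],"delta_rot":[0,0,0],"fingers":0.45},
    {"xyz":[0,7,0],"delta_rot":[0,0,0],"fingers":0.45},
    {"xyz":[0,7,0],"delta_rot":[0,0,0],"fingers":0.45}
  ]
}}

```text
time_s: 22.15
eef_pos: [637.6, -98.3, 31.2]
orientation: [0.666, 0.746, -0.002, -0.004]
ft_force: [-7.4, -0.9, 1.8]
grip_width: 50.9
```

Emit:
{"name": "servo_tool", "arguments": {
  "motion": [
    {"xyz":[0,6,0],"delta_rot":[0,0,0],"fingers":0.45},
    {"xyz":[0,6,0],"delta_rot":[0,0,0],"fingers":0.45},
    {"xyz":[0,4,0],"delta_rot":[0,0,0],"fingers":0.45}
  ]
}}

```text
time_s: 22.45
eef_pos: [652.1, -96.5, 31.1]
orientation: [0.666, 0.746, -0.004, -0.006]
ft_force: [-6.5, -1.4, 2.4]
grip_width: 50.3
```

```bash
python3 -c "
from h import *
plan((675.7,-94.2,30),.11,1)"
```

```text
now [652.1 -96.5  31.1] t 22.45 F [-6.48 -1.35  2.44] w 50.3 | rotvec [-0.79 -0.15  0.19] dist 23.7
[-0.4, 23.7, 0.7] [-0.79, -0.15, 0.19]
```

Emit:
{"name": "servo_tool", "arguments": {
  "motion": [
    {"xyz":[0,4,-0.4],"delta_rot":[-0.1,0,0],"fingers":0.45},
    {"xyz":[0,4,-0.3],"delta_rot":[-0.1,0,0],"fingers":0.45},
    {"xyz":[0,4,-0.2],"delta_rot":[-0.1,0,0],"fingers":0.45}
  ]
}}

```text
time_s: 22.75
eef_pos: [664.1, -95.1, 31.4]
orientation: [0.666, 0.746, -0.003, -0.005]
ft_force: [-4.1, -1.6, -2.5]
grip_width: 50.6
```

Emit:
{"name": "servo_tool", "arguments": {
  "motion": [
    {"xyz":[0,3,-0.2],"delta_rot":[-0.1,0,0],"fingers":0.45},
    {"xyz":[0,3,-0.2],"delta_rot":[-0.1,0,0],"fingers":0.45}
  ]
}}

```text
time_s: 22.95
eef_pos: [670.6, -94.3, 31.5]
orientation: [0.666, 0.746, -0.001, -0.003]
ft_force: [-2.3, -0.9, -2.5]
grip_width: 50.6
```

```bash
python3 -c "
from h import *
plan((675.7,-94.2,30),.11,1)"
```

```text
now [670.6 -94.3  31.5] t 22.95 F [-2.35 -0.92 -2.52] w 50.6 | rotvec [-0.39 -0.18  0.18] dist 5.3
[-0.5, 5.1, 1.4] [-0.39, -0.18, 0.18]
```

Emit:
{"name": "servo_tool", "arguments": {
  "motion": [
    {"xyz":[0,2,0],"delta_rot":[0,0,0],"fingers":0.45},
    {"xyz":[0,2,0],"delta_rot":[0,0,0],"fingers":0.45}
  ]
}}

```text
time_s: 23.15
eef_pos: [674.9, -93.8, 31.4]
orientation: [0.666, 0.746, -0.002, -0.004]
ft_force: [-4.5, -0.3, -1.5]
grip_width: 50.5
```

Emit:
{"name": "servo_tool", "arguments": {
  "motion": [
    {"xyz":[0,1.5,0],"delta_rot":[0,0,0],"fingers":0.45},
    {"xyz":[0,1.5,0],"delta_rot":[0,0,0],"fingers":0.45}
  ]
}}

```text
time_s: 23.35
eef_pos: [675.6, -93.6, 31.1]
orientation: [0.666, 0.746, -0.003, -0.005]
ft_force: [-10.5, -2.5, 2.7]
grip_width: 50.7
```

```bash
python3 -c "
from h import *
plan((675.7,-94.2,30),.11,1)
c=optics.calibration('wrist');im=optics.snapshot('wrist');cv2.imwrite('pics/w7.png',im)
np.savez('w7.npz',**c)
s=optics.snapshot('scene');cv2.imwrite('pics/s7.png',cv2.resize(s[220:310,235:345],None,fx=6,fy=6,interpolation=2))"
```

```text
now [675.6 -93.6  31.1] t 23.35 F [-10.51  -2.52   2.67] w 50.7 | rotvec [-0.71 -0.21  0.2 ] dist 1.3
[-0.6, 0.1, 1.1] [-0.71, -0.21, 0.2]
```

View pics/w7.png

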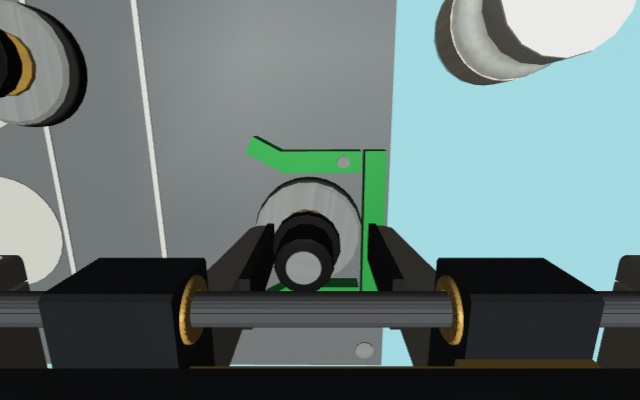

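View pics/s7.png

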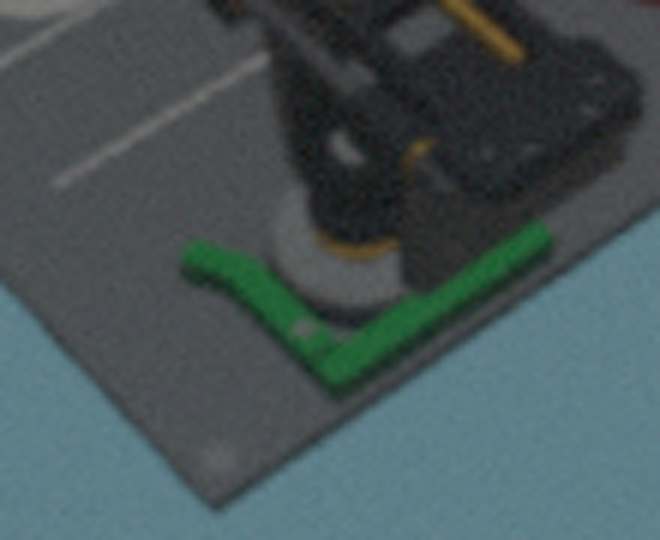

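Foot 3 is home in green: its base edge (361) touches the back wall (362), and the tool stopped with the force rising to about 10 N. I'll back off, rise, and go to foot 2.

Emit:
{"name": "servo_tool", "arguments": {
  "motion": [
    {"xyz":[0,-5,0],"delta_rot":[0,0,0],"fingers":0.45},
    {"xyz":[0,-2,0],"delta_rot":[-0.4,-0.1,0],"fingers":0.4},
    {"xyz":[0,0,-25],"delta_rot":[-0.3,0,0],"fingers":0.4},
    {"xyz":[0,0,-35],"delta_rot":[0,0,0],"fingers":0.4},
    {"xyz":[0,0,-8],"delta_rot":[0,0,0],"fingers":0.4},
    {"xyz":[0,0,0],"delta_rot":[0,0,0],"fingers":0.4}
  ]
}}

```text
time_s: 24.05
eef_pos: [673.4, -94.7, 103.6]
orientation: [0.666, 0.746, 0.005, 0.005]
ft_force: [-0.2, -0.2, -0.9]
grip_width: 55.0
```

```bash
python3 -c "
from h import *
plan((505,-21,100),.11,5)"
```

```text
now [673.4 -94.7 103.6] t 24.05 F [-0.21 -0.23 -0.95] w 55.0 | rotvec [0.77 0.02 0.18] dist 183.9
[18.5, -31.8, 0.3] [0.15, 0.0, 0.04]
[18.4, -31.8, 0.4] [0.15, 0.0, 0.04]
[18.4, -31.8, 0.5] [0.15, 0.0, 0.04]
[18.4, -31.8, 0.5] [0.15, 0.0, 0.04]
[18.4, -31.9, 0.6] [0.15, 0.0, 0.04]
```

```bash
python3 -c "
from h import *
plan((503.5,-21,100),.963,8)"
```

```text
now [673.4 -94.7 103.6] t 24.05 F [-0.21 -0.23 -0.95] w 55.0 | rotvec [  0.71   0.35 -48.69] dist 185.3
[11.6, -20.1, 0.2] [0.09, 0.04, -6.09]
[13.6, -18.7, 0.2] [0.09, 0.04, -6.09]
[15.5, -17.2, 0.3] [0.09, 0.04, -6.09]
[17.3, -15.4, 0.3] [0.09, 0.04, -6.09]
[18.8, -13.5, 0.3] [0.09, 0.04, -6.09]
[20.1, -11.5, 0.4] [0.09, 0.04, -6.09]
[21.2, -9.3, 0.4] [0.09, 0.04, -6.09]
[22.1, -6.9, 0.4] [0.09, 0.04, -6.09]
```

Emit:
{"name": "servo_tool", "arguments": {
  "motion": [
    {"xyz":[12,-20,0],"delta_rot":[0.1,0,-6.1],"fingers":0.3},
    {"xyz":[14,-19,0],"delta_rot":[0.1,0,-6.1],"fingers":0.3},
    {"xyz":[15,-17,0],"delta_rot":[0.1,0,-6.1],"fingers":0.3},
    {"xyz":[17,-15,0],"delta_rot":[0.1,0,-6.1],"fingers":0.3},
    {"xyz":[19,-13,0],"delta_rot":[0.1,0,-6.1],"fingers":0.3},
    {"xyz":[20,-11,0],"delta_rot":[0,0,-6.1],"fingers":0.3},
    {"xyz":[16,-7,0],"delta_rot":[0,0,-5],"fingers":0.3},
    {"xyz":[8,-3,0],"delta_rot":[0,0,-2],"fingers":0.3},
    {"xyz":[0,0,0],"delta_rot":[0,0,0],"fingers":0.3}
  ]
}}

```text
time_s: 24.95
eef_pos: [516.5, -27.5, 94.2]
orientation: [0.327, 0.945, 0.0, 0.004]
ft_force: [-0.4, -0.8, -0.7]
grip_width: 64.2
```

```bash
python3 -c "
from h import *
plan((503.5,-21,100),.963,1)
c=optics.calibration('wrist');im=optics.snapshot('wrist');cv2.imwrite('pics/w8.png',im)
print(proj(c,[(503.1,-21.3,62)]))
np.savez('w8.npz',**c)"
```

```text
now [516.5 -27.5  94.2] t 24.95 F [-0.39 -0.8  -0.67] w 64.2 | rotvec [ 0.17  0.41 -3.32] dist 15.6
[14.2, -2.9, -5.9] [0.17, 0.41, -3.32]
[[316.77301021 199.37473212]]
```

View pics/w8.png

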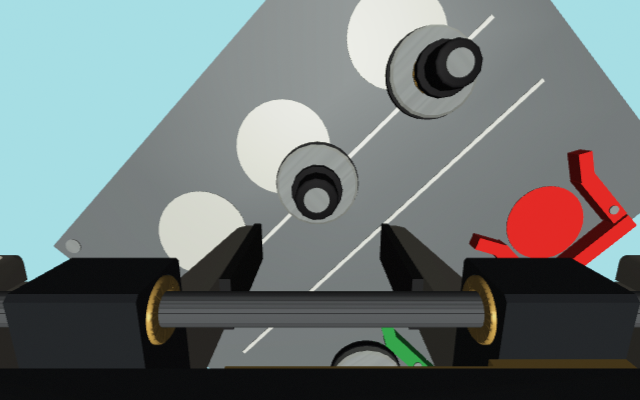

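Foot 2's knob is at (316,199), exactly as predicted. Foot 1's knob is at (461,62) and the red disc at (545,222).

Emit:
{"name": "servo_tool", "arguments": {
  "motion": [
    {"xyz":[13,-3,0],"delta_rot":[0.1,0.3,-3.3],"fingers":0.3},
    {"xyz":[1,0,20],"delta_rot":[0,0,0],"fingers":0.3},
    {"xyz":[0,0,24],"delta_rot":[0,0,0],"fingers":0.3},
    {"xyz":[0,0,14],"delta_rot":[0,0,0],"fingers":0.3},
    {"xyz":[0,0,3],"delta_rot":[0,0,0],"fingers":0.3},
    {"xyz":[0,0,0],"delta_rot":[0,0,0],"fingers":0.3}
  ]
}}

```text
time_s: 25.6
eef_pos: [510.1, -22.3, 30.4]
orientation: [0.303, 0.953, 0.001, 0.004]
ft_force: [0.0, -0.5, -0.6]
grip_width: 64.8
```

```bash
python3 -c "
from h import *
c=dict(np.load('w8.npz'))
print(onz(c,(316,199),62),onz(c,(461,62),62),onz(c,(545,222),6))
plan((503,-21,30),.963,1)"
```

```text
[502.61145582 -21.53066919  62.        ] [490.45431738  93.0550872   62.        ] [643.88028991 104.20014261   6.        ]
now [510.1 -22.3  30.4] t 25.6 F [ 0.03 -0.48 -0.63] w 64.8 | rotvec [ 0.28  0.43 -0.44] dist 7.3
[6.6, -3.1, 0.4] [0.28, 0.43, -0.44]
```

Emit:
{"name": "servo_tool", "arguments": {
  "motion": [
    {"xyz":[6.5,-3,0],"delta_rot":[0.2,0.4,-1.4],"fingers":0.3},
    {"xyz":[0,0,0],"delta_rot":[0,0,0],"fingers":0.4},
    {"xyz":[0,0,0],"delta_rot":[0,0,0],"fingers":0.45}
  ]
}}

```text
time_s: 25.9
eef_pos: [504.0, -21.1, 31.6]
orientation: [0.291, 0.957, 0.001, 0.001]
ft_force: [-0.2, 0.8, 0.3]
grip_width: 51.1
```

```bash
python3 -c "
from h import *
plan((586.5,103.3,30),.98,18)" | tail -n 20 | head -3
```

```text
now [504.  -21.1  31.6] t 25.9 F [-0.21  0.76  0.33] w 51.1 | rotvec [0.12 0.11 0.05] dist 149.3
[0.0, 8.3, 0.1] [0.01, 0.01, 0.0]
[0.0, 8.3, 0.1] [0.01, 0.01, 0.0]
```

Emit:
{"name": "servo_tool", "arguments": {
  "motion": [
    {"xyz":[0,5,0.5],"delta_rot":[0.1,0.1,0],"fingers":0.45},
    {"xyz":[0,5,0.3],"delta_rot":[0,0,0],"fingers":0.45},
    {"xyz":[0,5,0],"delta_rot":[0,0,0],"fingers":0.45},
    {"xyz":[0,6,0],"delta_rot":[0,0,0],"fingers":0.45},
    {"xyz":[0,6,0],"delta_rot":[0,0,0],"fingers":0.45},
    {"xyz":[0,6,0],"delta_rot":[0,0,0],"fingers":0.45}
  ]
}}

```text
time_s: 26.5
eef_pos: [523.5, 7.9, 31.7]
orientation: [0.291, 0.957, -0.0, 0.0]
ft_force: [-0.9, -1.6, 0.9]
grip_width: 50.6
```

```bash
python3 -c "
from h import *
plan((586.5,103.3,30),.98,1)"
```

```text
now [523.5   7.9  31.7] t 26.5 F [-0.87 -1.63  0.86] w 50.6 | rotvec [-0.02  0.03  0.03] dist 114.4
[0.7, 114.3, 1.6] [-0.02, 0.03, 0.03]
```

Emit:
{"name": "servo_tool", "arguments": {
  "motion": [
    {"xyz":[0,6,0.2],"delta_rot":[0,0,0],"fingers":0.45},
    {"xyz":[0,6,0.2],"delta_rot":[0,0,0],"fingers":0.45},
    {"xyz":[0,6,0],"delta_rot":[0,0,0],"fingers":0.45},
    {"xyz":[0,6,0],"delta_rot":[0,0,0],"fingers":0.45},
    {"xyz":[0,6,0],"delta_rot":[0,0,0],"fingers":0.45},
    {"xyz":[0,6,0],"delta_rot":[0,0,0],"fingers":0.45},
    {"xyz":[0,6,0],"delta_rot":[0,0,0],"fingers":0.45},
    {"xyz":[0,6,0],"delta_rot":[0,0,0],"fingers":0.45},
    {"xyz":[0,6,0],"delta_rot":[0,0,0],"fingers":0.45},
    {"xyz":[0,6,0],"delta_rot":[0,0,0],"fingers":0.45}
  ]
}}

```text
time_s: 27.5
eef_pos: [559.9, 62.4, 31.4]
orientation: [0.291, 0.957, -0.0, 0.0]
ft_force: [-0.6, -1.7, 1.9]
grip_width: 50.5
```

```bash
python3 -c "
from h import *
plan((586.5,103.3,30),.98,1)
c=optics.calibration('wrist');im=optics.snapshot('wrist');cv2.imwrite('pics/w9.png',im)
np.savez('w9.npz',**c)"
```

```text
now [559.9  62.4  31.4] t 27.5 F [-0.61 -1.69  1.92] w 50.5 | rotvec [-0.04  0.03  0.07] dist 48.8
[0.6, 48.8, 1.4] [-0.04, 0.03, 0.07]
```

View pics/w9.png

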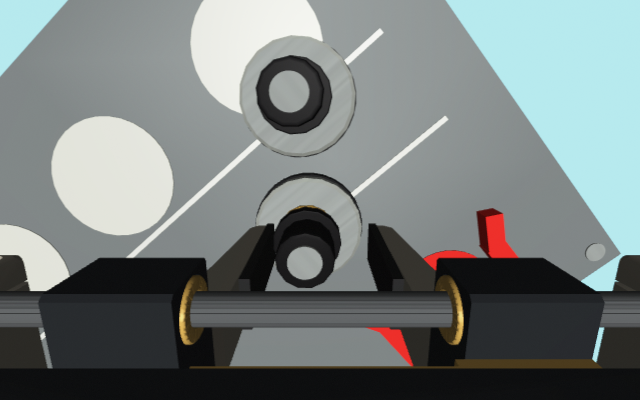

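Foot 2 (knob at (304,263)) passes foot 1 with about 10 mm between the bases.

Emit:
{"name": "servo_tool", "arguments": {
  "motion": [
    {"xyz":[0.1,6,0.2],"delta_rot":[0,0,0],"fingers":0.45},
    {"xyz":[0.1,6,0.2],"delta_rot":[0,0,0],"fingers":0.45},
    {"xyz":[0.1,6,0.2],"delta_rot":[0,0,0],"fingers":0.45},
    {"xyz":[0.1,6,0],"delta_rot":[0,0,0],"fingers":0.45},
    {"xyz":[0,6,0],"delta_rot":[0,0,0],"fingers":0.45},
    {"xyz":[0,6,0],"delta_rot":[0,0,0],"fingers":0.45},
    {"xyz":[0,4,0],"delta_rot":[0,0,0],"fingers":0.45},
    {"xyz":[0,2,0],"delta_rot":[0,0,0],"fingers":0.45}
  ]
}}

```text
time_s: 28.35
eef_pos: [585.6, 101.5, 30.8]
orientation: [0.29, 0.957, -0.0, 0.0]
ft_force: [-1.5, -1.1, 1.8]
grip_width: 50.5
```

```bash
python3 -c "
from h import *
plan((586.5,103.3,30),.98,1)
c=optics.calibration('wrist');im=optics.snapshot('wrist');cv2.imwrite('pics/w10.png',im)
np.savez('w10.npz',**c)"
```

```text
now [585.6 101.5  30.8] t 28.35 F [-1.53 -1.07  1.8 ] w 50.5 | rotvec [-0.01  0.05  0.08] dist 2.2
[0.3, 2.0, 0.8] [-0.01, 0.05, 0.08]
```

View pics/w10.png

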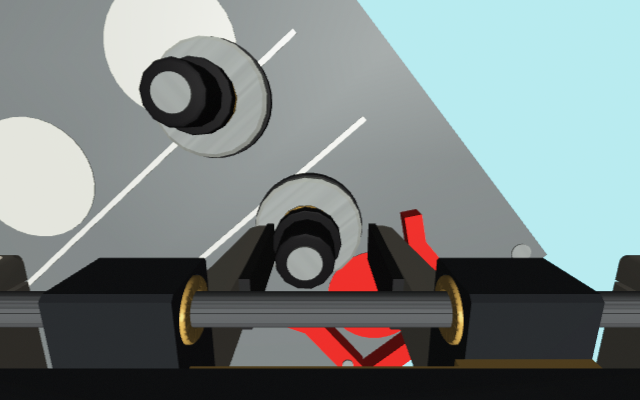

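Emit:
{"name": "servo_tool", "arguments": {
  "motion": [
    {"xyz":[0,-3,0],"delta_rot":[0,0,0],"fingers":0.3},
    {"xyz":[0,-4,0],"delta_rot":[0,0,0],"fingers":0.3},
    {"xyz":[0,0,0],"delta_rot":[0,0,3],"fingers":0.3},
    {"xyz":[0,0,0],"delta_rot":[0,0,5],"fingers":0.3}
  ]
}}

```text
time_s: 28.8
eef_pos: [581.7, 95.4, 30.7]
orientation: [0.358, 0.934, 0.001, 0.001]
ft_force: [0.4, 0.4, 0.1]
grip_width: 64.0
```

```bash
python3 -c "
from h import *
c=dict(np.load('w10.npz'))
print(onz(c,(304,264),62),onz(c,(308,225),20))
plan((581,95.4,30),.11,1)"
```

```text
[580.53673948  94.46814691  62.        ] [576.89225795  97.21283386  20.        ]
now [581.7  95.4  30.7] t 28.8 F [0.43 0.44 0.14] w 64.0 | rotvec [1.200e-01 3.000e-02 4.175e+01] dist 1.0
[0.5, -0.5, 0.7] [0.12, 0.03, 41.75]
```

Emit:
{"name": "servo_tool", "arguments": {
  "motion": [
    {"xyz":[0,0,0],"delta_rot":[0,0,6],"fingers":0.3},
    {"xyz":[0,0,0],"delta_rot":[0,0,6.5],"fingers":0.3},
    {"xyz":[0,0,0],"delta_rot":[0,0,6.5],"fingers":0.3},
    {"xyz":[0,0,0],"delta_rot":[0,0,6.5],"fingers":0.3}
  ]
}}

```text
time_s: 29.2
eef_pos: [581.0, 93.9, 30.7]
orientation: [0.563, 0.826, 0.001, 0.001]
ft_force: [-1.2, 0.3, 0.3]
grip_width: 64.2
```

```bash
python3 -c "
from h import *
plan((580.5,95,30),.11,1)"
```

```text
now [581.   93.9  30.7] t 29.2 F [-1.21  0.29  0.32] w 64.2 | rotvec [ 0.16 -0.03 15.13] dist 1.3
[1.2, -0.0, 0.7] [0.16, -0.03, 15.13]
```

Emit:
{"name": "servo_tool", "arguments": {
  "motion": [
    {"xyz":[0.5,0,0],"delta_rot":[0,0,6],"fingers":0.3},
    {"xyz":[0.5,0,0],"delta_rot":[0,0,5],"fingers":0.3},
    {"xyz":[0.5,0,0],"delta_rot":[0,0,2],"fingers":0.3},
    {"xyz":[0,0,0],"delta_rot":[0,0,0],"fingers":0.3}
  ]
}}

```text
time_s: 29.6
eef_pos: [579.8, 94.0, 30.7]
orientation: [0.659, 0.752, 0.002, 0.001]
ft_force: [0.1, 0.6, 0.0]
grip_width: 64.3
```

```bash
python3 -c "
from h import *
plan((580.5,95,30),.11,1)
c=optics.calibration('wrist');im=optics.snapshot('wrist');cv2.imwrite('pics/w11.png',im)
np.savez('w11.npz',**c)"
```

```text
now [579.8  94.   30.7] t 29.6 F [0.11 0.57 0.03] w 64.3 | rotvec [ 0.19 -0.08  1.26] dist 1.4
[0.9, 0.8, 0.8] [0.19, -0.08, 1.26]
```

View pics/w11.png

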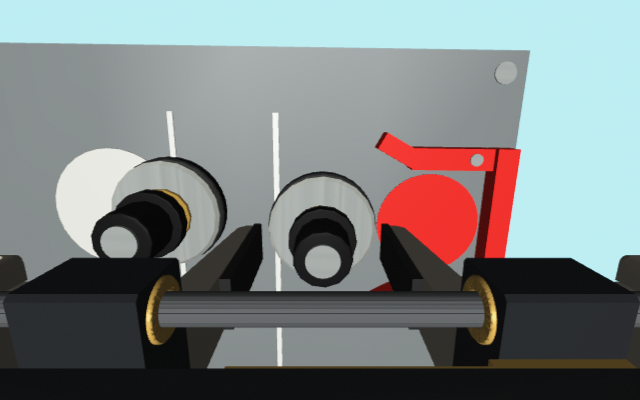

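Foot 2's knob (323,262) is centred between the fingers, with the red disc (427,224) straight ahead.

```bash
python3 -c "
from h import *
c=dict(np.load('w11.npz'))
y=.11;Rb=np.array([[np.cos(y),-np.sin(y)],[np.sin(y),np.cos(y)]]);C=np.array([545.5,-8.5])
for n,uv,z in [('knob',(323,262),62),('foottop edge',(321,173),13),('disc top',(427,175),6),('inner wall L',(440,170),6),('corner in',(489,171),6)]:
  X=onz(c,uv,z); print(n,X.round(1),(Rb.T@(X[:2]-C)).round(1))
print(Rb.T@(np.array([579.8,94])-C))"
```

```text
knob [580.6  94.8  62. ] [46.2 98.8]
foottop edge [575.6 126.9  13. ] [ 44.8 131.3]
disc top [638.3 132.9   6. ] [107.8 130.4]
inner wall L [645.3 136.9   6. ] [115.2 133.5]
corner in [674.2 140.1   6. ] [144.3 133.6]
[45.34497    98.11510432]
```

Emit:
{"name": "servo_tool", "arguments": {
  "motion": [
    {"xyz":[0.9,0,0],"delta_rot":[0.1,0,1.2],"fingers":0.45},
    {"xyz":[0,0,0],"delta_rot":[0,0,0],"fingers":0.45},
    {"xyz":[0,5,0],"delta_rot":[0,0,0],"fingers":0.45},
    {"xyz":[0,5,0],"delta_rot":[0,0,0],"fingers":0.45},
    {"xyz":[0,5,0],"delta_rot":[0,0,0],"fingers":0.45},
    {"xyz":[0,6,0],"delta_rot":[0,0,0],"fingers":0.45},
    {"xyz":[0,6,0],"delta_rot":[0,0,0],"fingers":0.45}
  ]
}}

```text
time_s: 30.35
eef_pos: [606.4, 97.6, 30.5]
orientation: [0.666, 0.746, -0.0, -0.001]
ft_force: [-1.4, -1.6, 2.5]
grip_width: 50.9
```

```bash
python3 -c "
from h import *
plan((651.5,105,30),.11,1)"
```

```text
now [606.4  97.6  30.5] t 30.35 F [-1.42 -1.59  2.52] w 50.9 | rotvec [-0.14 -0.08  0.19] dist 45.7
[2.3, 45.6, 0.4] [-0.14, -0.08, 0.19]
```

Emit:
{"name": "servo_tool", "arguments": {
  "motion": [
    {"xyz":[0.1,6,0],"delta_rot":[0,0,0],"fingers":0.45},
    {"xyz":[0.1,6,0],"delta_rot":[0,0,0],"fingers":0.45},
    {"xyz":[0.1,6,0],"delta_rot":[0,0,0],"fingers":0.45},
    {"xyz":[0,6,0],"delta_rot":[0,0,0],"fingers":0.45},
    {"xyz":[0,5,0],"delta_rot":[0,0,0],"fingers":0.45},
    {"xyz":[0,3,0],"delta_rot":[0,0,0],"fingers":0.45}
  ]
}}

```text
time_s: 30.95
eef_pos: [641.7, 101.9, 30.3]
orientation: [0.666, 0.746, -0.0, -0.001]
ft_force: [-2.5, 0.5, 2.2]
grip_width: 50.8
```

Emit:
{"name": "servo_tool", "arguments": {
  "motion": [
    {"xyz":[0,2,0],"delta_rot":[0,0,0],"fingers":0.45},
    {"xyz":[0,2,0],"delta_rot":[0,0,0],"fingers":0.45}
  ]
}}

```text
time_s: 31.15
eef_pos: [646.0, 102.4, 30.1]
orientation: [0.666, 0.746, -0.001, -0.001]
ft_force: [-2.5, -0.5, 2.1]
grip_width: 50.4
```

Emit:
{"name": "servo_tool", "arguments": {
  "motion": [
    {"xyz":[0,2,0],"delta_rot":[0,0,0],"fingers":0.45},
    {"xyz":[0,2,0],"delta_rot":[0,0,0],"fingers":0.45}
  ]
}}

```text
time_s: 31.35
eef_pos: [650.0, 102.9, 30.1]
orientation: [0.666, 0.746, -0.001, -0.002]
ft_force: [-3.8, -0.2, 1.6]
grip_width: 50.6
```

Emit:
{"name": "servo_tool", "arguments": {
  "motion": [
    {"xyz":[0,1.5,0],"delta_rot":[0,0,0],"fingers":0.45},
    {"xyz":[0,1.5,0],"delta_rot":[0,0,0],"fingers":0.45}
  ]
}}

```text
time_s: 31.55
eef_pos: [652.0, 103.1, 30.0]
orientation: [0.666, 0.746, -0.002, -0.002]
ft_force: [-8.5, -0.6, 6.1]
grip_width: 50.7
```

```bash
python3 -c "
from h import *
c=optics.calibration('wrist');im=optics.snapshot('wrist');cv2.imwrite('pics/w12.png',im)
np.savez('w12.npz',**c)"
```

```text
(no output)
```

View pics/w12.png

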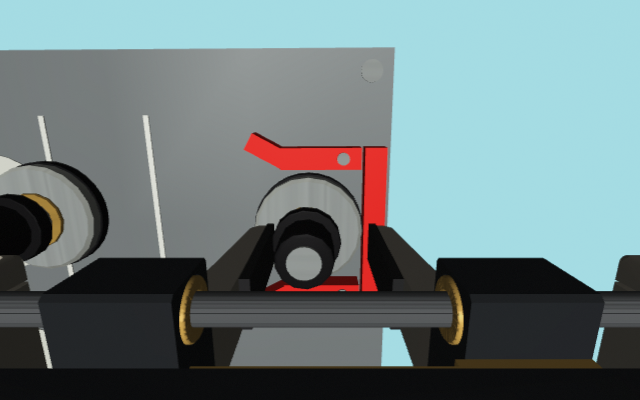

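Foot 2 is home in red: base edge (361) against the back wall (362), force rising to 8.5 N as it stopped. I'll release and withdraw.

Emit:
{"name": "servo_tool", "arguments": {
  "motion": [
    {"xyz":[0,-5,0],"delta_rot":[0,0,0],"fingers":0.45},
    {"xyz":[0,-2,0],"delta_rot":[0,0,0],"fingers":0.4},
    {"xyz":[0,0,-25],"delta_rot":[0,0,0],"fingers":0.3},
    {"xyz":[0,0,-40],"delta_rot":[0,0,0],"fingers":0.3},
    {"xyz":[0,0,-45],"delta_rot":[0,0,0],"fingers":0},
    {"xyz":[0,-45,-10],"delta_rot":[0,0,0],"fingers":0},
    {"xyz":[0,-48,0],"delta_rot":[0,0,0],"fingers":0},
    {"xyz":[0,-48,0],"delta_rot":[0,0,0],"fingers":0},
    {"xyz":[0,-48,0],"delta_rot":[0,0,0],"fingers":0},
    {"xyz":[0,-40,0],"delta_rot":[0,0,0],"fingers":0},
    {"xyz":[0,0,0],"delta_rot":[0,0,0],"fingers":0},
    {"xyz":[0,0,0],"delta_rot":[0,0,0],"fingers":0}
  ]
}}

```text
time_s: 32.8
eef_pos: [415.5, 76.0, 154.6]
orientation: [0.666, 0.746, 0.005, 0.004]
ft_force: [0.3, -0.1, 0.1]
grip_width: 92.0
```

```bash
python3 -c "
from h import *
t=optics.snapshot('top');s=optics.snapshot('scene')
cv2.imwrite('pics/tz.png',cv2.resize(t[130:300,205:445],None,fx=3.3,fy=3.3,interpolation=2))
cv2.imwrite('pics/sz.png',cv2.resize(s[130:310,175:425],None,fx=3.2,fy=3.2,interpolation=2))"
```

```text
(no output)
```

View pics/tz.png

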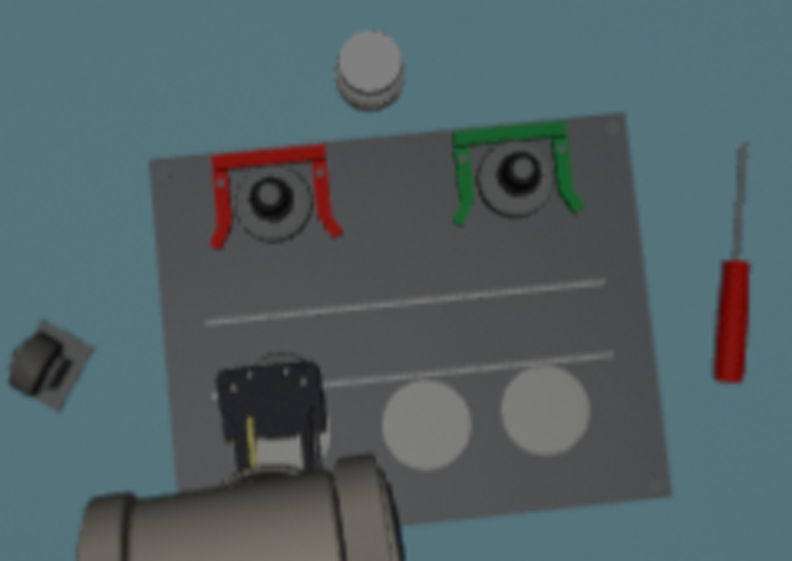

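View pics/sz.png

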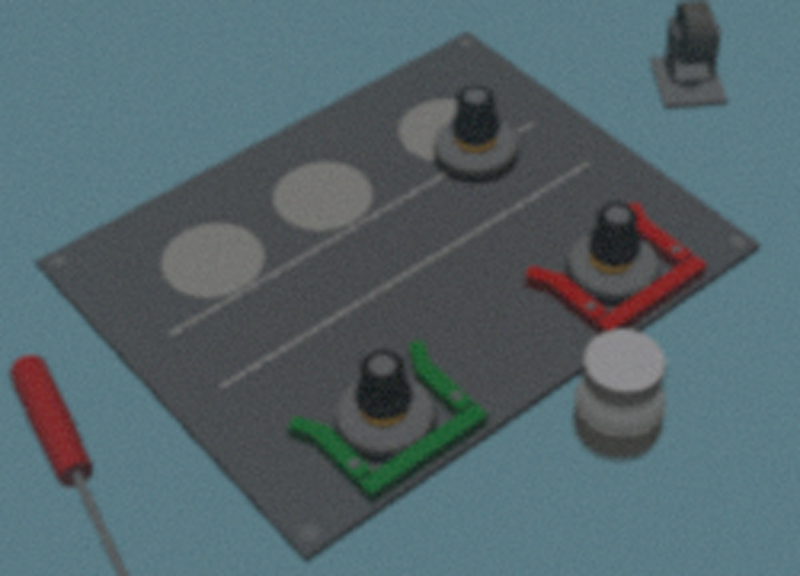

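```bash
python3 -c "
from h import *
ct,cs=optics.calibration('top'),optics.calibration('scene')
y=.11;Rb=np.array([[np.cos(y),-np.sin(y)],[np.sin(y),np.cos(y)]]);C=np.array([545.5,-8.5])
for n,a,b in [('red',(269,192),(618,216)),('green',(522,170),(382,365))]:
  X=onz(ct,(205+a[0]/3.3-.35,130+a[1]/3.3-.35),62);Y=onz(cs,(175+b[0]/3.2-.35,130+b[1]/3.2-.35),62)
  print(n,(Rb.T@(X[:2]-C)).round(1),(Rb.T@(Y[:2]-C)).round(1))
s=optics.snapshot('scene')
cv2.imwrite('pics/sg.png',cv2.resize(s[230:295,255:335],None,fx=9,fy=9,interpolation=2))
cv2.imwrite('pics/sr.png',cv2.resize(s[185:240,330:405],None,fx=9,fy=9,interpolation=2))"
```

```text
red [112.3 101.1] [111.3  97.6]
green [111.6 -99. ] [ 112. -102.]
```

View pics/sg.png

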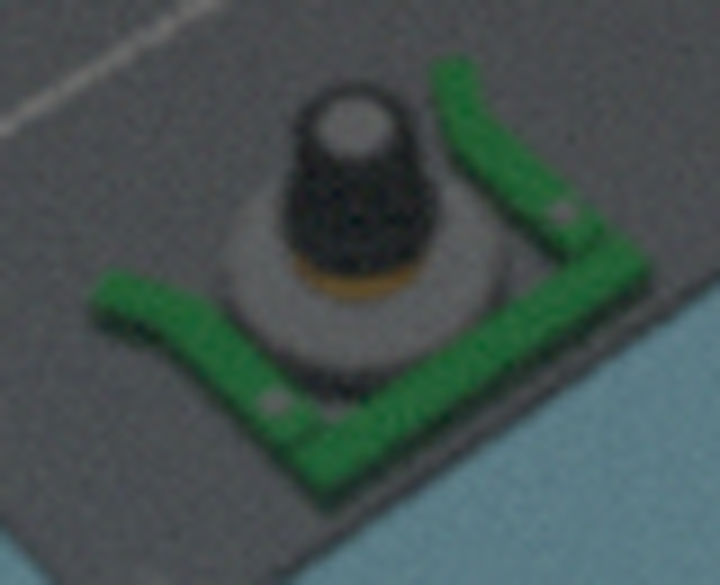

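View pics/sr.png

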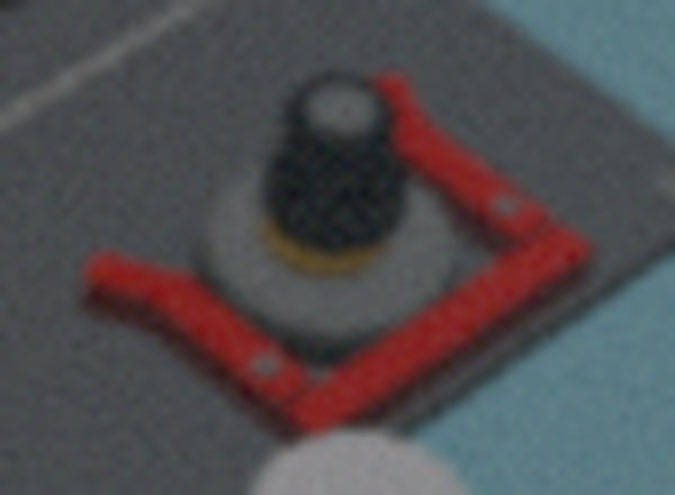

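Both feet stand upright against the back walls, with knob tops at about board x = 112 mm, the home position. Foot 1 stands clear on the board, and the castor, screwdriver and jar are where they were. The gripper is open and away, so I'm handing in.

```bash
python3 -c "
from workcell import order
print(order.hand_in())"
```

```text
the job is handed in; nothing more can be done
None
```

I tested all three feet before putting any away, then put the slipperiest in the red pocket and the grippiest in the green. The job is handed in at about 33 s. The order of the feet held in both drag directions, but the force values do not match the ones you gave.

**Feel test:** I dragged each foot about 53–57 mm off its spot, then 15–20 mm back the other way to cancel sensor bias.

| Foot | Drag ÷ load on the sole | Drag under its own weight | Result |
|---|---|---|---|
| Foot 3 (right) | about 0.63 | about 4.6 N | grippiest, in green |
| Foot 1 (left) | about 0.45 | about 3.3 N | stays on the board |
| Foot 2 (middle) | about 0.24 | about 1.8 N | slipperiest, in red |

**Last checks:**
- **Home:** both put-away feet are upright, and the wrist pictures showed their bases touching the back walls. Their knob tops measure 111–112 mm from the board's middle; home is 112 mm.
- **Foot 1:** it stands on the board clear of both pockets, about 34 mm from its start after the drag back.
- **Castor, screwdriver and jar:** they look undisturbed, and the gripper is open and away.

**What disagreed or went wrong:**
- **Forces:** single readings were noisy by about 0.5–1 N. Foot 2 read about 1.8 N, well above the stated 0.6 N. Foot 1 also read somewhat high and foot 3 slightly low.
- **First push of foot 3:** pad friction pressed down on it with about 9 N, so I backed off and pushed again.
- **Light grip on foot 3:** a 3 N grip was forced open when I tried to slide the foot, so I pushed the feet home with one finger instead. The force at the back walls was about 9–11 N.

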